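# Turn a batch of small cheeses in the ripening cellar's cheese turner

## Robot

A 6-joint arm with a two-finger parallel gripper is mounted at the origin on the work surface. World frame = base frame: x ahead of the robot, y to its left, z up, the work surface at z = 0. Lengths are in m, angles in rad, forces in N, time in s.
With the tool pointing down it reaches from about 0.375 to 0.975 m from the base axis. Payload 3.8 kg.
Tool frame: the origin (TCP) lies at the very end of the fingers, on their centre line; the grasp point (between the pads) lies 19 mm behind it; z points along the fingers, y is the direction in which the jaws open and shut (so a half turn about z gives the same grasp; the last joint's range is limited). The gripper opens to 85 mm and grips with 20 to 120 N. Pads are 22 mm wide; open, the fingers measure 114 mm over their backs; the gripper's body (76 mm by 85 mm) begins 54 mm behind the grasp point. The pads swing forward as they close: fully open they stand 13 mm farther back than shut.
Start: joints at [-1.312, 0.264, 1.604, -0, 1.274, -0.037], TCP at [0.197, -0.646, 0.231] pointing down, gripper open.
Joint ranges: [-2.63, 2.63], [-0.94, 2.18], [0.31, 2.57], [-1.31, 4.45], [0, 2.66], [-2.55, 2.55]. Speed limits (rad/s): [2.57, 2.57, 3.14, 3.14, 3.14, 3.14].

## Interface

Orientations are given as a rotation vector (axis times angle).
In Python, from workcell import read_state, read_camera, camera_info, finish_job gives the robot as it stands. The module is installed in compiled form; this text tells all that it offers.
- The arm moves only by the tool play_rows, never from a script. Its argument "motion" is a list of rows, each a list of 5 numbers: the shift along the tool's x, y, z in units of 1000 mm (1.0 is 1000 mm), then the turn about the tool's z in units of 2 pi rad (1.0 is 2 pi rad), then the finger opening in mm, from 0 to 85.4. A call has 1 to 5 rows; each row shifts and turns the commanded pose from where the row before left it, along the tool's axes as they then stand; what a row does not reach is not made up. A row lasts 1/8 s, in which the tool goes at most 62.5 mm and 10.7 degrees, less where a joint would pass 70% of its speed; a pose out of reach is approached as far as the arm can. A call with a number of a shift or a turn outside -1 to 1 is refused whole. A call with a gripper value outside its range is refused whole. The fingers move at their own pace and stop on an object; "squeeze" is the grip in N (left out, the last holds). Time passes only in rows, so rows that do not move let the fingers close. It gives the time, the measured TCP pose, the force and the opening at its end, in the units of the state.
- read_state(): the state, without advancing time (a new reading comes with each control period).
- read_camera(name): name is "side" or "top" or "wrist"; returns the picture (420x560x3 uint8, red, green, blue); there is no depth.
- camera_info(name): a dict with "intrinsics" (3x3 intrinsics, pixels), "pose" (4x4, takes a point from camera to world coordinates). Camera axes: x right, y down, z forward; pixel columns grow to the right and rows downward; lengths in m; the calibration is good to about 2 mm. A picture is of the moment at which its call begins: read the wrist's pose just before it. camera_info takes no time and is no camera call; for the wrist camera it gives the pose at the moment of the call.
- finish_job(): hands the job in, once; it reports no verdict.
The state is a dict: "time": time; "q": joint angles; "joint_vel": joint speeds; "joint_torque": joint torques, N m; "tool_pos": TCP position; "tcp_rot": TCP orientation; "wrist_force": force on the tool from outside, world axes, zero at the start; "torque": the same for the moment, N m; "width": opening from 0.0 (shut) to 1.0 (fully open).
Only numpy, scipy, OpenCV 4.12 (cv2) and the standard library are available. Lean on these libraries where they do the work, as an engineer would, in place of code of your own. Each camera call takes 0.05 s, during which the arm holds its last target. There are 200 camera calls.

## Task

Turn this batch of small goat cheeses with the cheese turner: lay every one of them from its plank flat into the cage, swing the upper toggle clamp over centre until it locks, and crank the handwheel until the cage is level upside down. Then open the clamp that is now on top all the way and set all the cheeses, turned over, on the empty plank; leave the turner like that, upper clamp open and lower one locked, and do not disturb the other things on the bench.

Things in the scene. Friction and masses are not known exactly. Their poses are not given: they have to be found in the camera images.
- turner: the cheese turner's fixed stand: base frame 200 x 300 x 10 mm, open in the middle, two uprights with a level axle 210 mm above the table along the stand's y axis, gearbox and handwheel on its +y side. Origin on the table under the cage's centre; x points across the axle, away from the robot at yaw 0
- cage_center (a point): centre of the cage on its axle; y along the axle, x and z turn with the cage (z up at cage = 0). Three pockets at y = -70, 0, +70 mm hold a cheese each, flat, its centre at axle height, between two wire grids (40 mm wide, inner faces 18.5 mm from the centre plane, 3 mm of give). Load from above, fingers closing along x, open at most 75 mm (side tubes at x = +-60 mm)
- cage (a joint): turn of the cage (rad): 0 level as at the start, clamp A on top; pi level upside down, clamp B on top; end stops at both; its far side rises first. Driven by the handwheel (a third of its turn); stays where left. 8 mm rods at axle height reach in to x = +-26 mm, 24 mm either side of a pocket's middle in y: they keep a cheese within 7 mm and leave 40 mm for each finger
- clamp_a (a joint): handle of toggle clamp A (rad), whose arm carries the cage's upper grid. 0 closed: handle flat against its stop, pointing away from the grid, grid down. 1.13 open (as at the start, about): handle swung up 65 deg, grid up and back 107 deg. Dead centre is at 0.06: locked only when pressed past it, below 0.05. Stays where left; takes about 4 N at the grip
- clamp_a_grip (a point): middle of clamp A's red grip (56 mm long, 20 mm wide along y, 16 mm thick), 68 mm from the handle's pivot; x points outwards along the handle, y along the axle
- clamp_a_pivot (a point): pivot of clamp A's handle, on the cage, 104 mm along cage x and 30 mm along cage z from its centre; the handle swings in the cage's x-z plane. With this clamp on top of the level cage the closed handle points along the stand's +x, and opening lifts it
- clamp_b (a joint): handle of toggle clamp B (rad), same values as clamp A. It sits on the cage's other face, a half turn round the axle from A; starts closed, below the cage, its grid being the floor the cheeses are laid on. With the cage turned by pi it stands exactly where A stood, and its open handle and grid swing up in the same way
- clamp_b_pivot (a point): pivot of clamp B's handle, on the cage, at 104 mm along cage -x and 30 mm along cage -z; its red grip is the same as clamp A's, its middle 68 mm from this pivot along the handle
- handwheel (a joint): turn of the handwheel (rad), 0 at the start; positive takes its crank grip from the near side up over the top, down the far side and on round. 3 turns of the wheel turn the cage once: 3 pi (a turn and a half) brings the cage to pi; there the cage meets its end stop. Takes about 8 N at the crank grip; stays where left
- crank_point (a point): middle of the crank grip's outer part: a black freely spinning cylinder 24 mm across, 80 mm long, sticking out of the wheel along the stand's +y, 60 mm from the wheel's axis. This point is 54 mm beyond the wheel's outer face (aluminium disc 140 mm across)
- crank_axis (a point): the point on the handwheel's axis, 210 mm above the table, about which crank_point circles in the stand's x-z plane
- plank_full: wooden plank fixed to the table, 310 mm along x, 150 mm along y, 20 mm thick, on which the cheeses stand at the start; origin under its centre
- plank_empty: the same plank, empty at the start; origin under its centre
- cheese1: small firm goat cheese, 54 mm across, 36 mm tall, about 90 g, may be absent (None); origin at its centre; z points up at the start, out of the brown top face; the underside is pale and ribbed
- cheese2: small firm goat cheese, 54 mm across, 36 mm tall, about 90 g, may be absent (None); origin at its centre; z points up at the start, out of the brown top face; the underside is pale and ribbed
- cheese3: small firm goat cheese, 54 mm across, 36 mm tall, about 90 g, may be absent (None); origin at its centre; z points up at the start, out of the brown top face; the underside is pale and ribbed
- tomme: a larger tomme, loose: disc 104 mm across, 45 mm tall; origin at the centre of its underside (not part of the job)
- brush: wooden rind brush lying bristles down, loose: 140 x 50 x 39 mm tall; origin under its centre (not part of the job)
- trier: cheese trier lying down, loose: steel rod with wooden handle, 175 mm long, 22 mm thick; origin on the table under the rod near the cross bar (not part of the job)
- bowl: steel bowl, loose: 130 mm across, 60 mm tall; origin under its centre (not part of the job)
- jar: glass jar with white cap, loose: 64 mm across, 90 mm tall; origin under its centre (not part of the job)
- hygrometer: round dial hygrometer on a foot, loose: 82 mm tall; origin under its foot (not part of the job)
Mind the look-alikes: they are no part of the job. Leave any pink or turquoise look-alike of the cheese1 alone.

How it is judged:
By the outcome, as a careful person would: the job done as asked, in the order asked, and still so for the second after the job is handed in, with the robot touching nothing.
Of cheese1, cheese2, cheese3 only 2 to 3 are there at a start; the rules pass over those that are not, and their reading is None.
At some moment in a run one of cheese1, cheese2, cheese3 may be knocked a few centimetres aside while the robot is not near it.
Once in a run the grip may slacken for a moment while it holds something.
It also fails if it takes over 210 s, if anything falls off the work surface, if the arm or the gripper's body presses on something with over 40 N, if the wrist force passes 120 N, or if a joint passes its speed limit or range.

## Working session

There is one attempt and no reset: what is moved stays moved. The work goes in short steps, Python scripts to look and compute and a tool call to move; the robot and the scene stay as the last step left them, time stands still between calls to the robot, and variables do not carry over. Pictures are saved under pics/ and viewed, about 12 in all and at most 16, crops included, and the job is handed in when it is done.

Besides the shell and the picture viewer there is one more tool, called after "Call:" as name(argument=value, ...), one argument or row to a line, values as JSON. play_rows: Moves the arm, as the interface text tells. Shifts and turns lie within -1 to 1; 1 stands for 1000 mm of shift or 2 pi rad of turn. Its arguments: {"type":"object","properties":{"motion":{"type":"array","items":{"type":"array","items":{"type":"number"}}},"squeeze":{"type":"number"}},"required":["motion"]}

```bash
mkdir -p pics; cat > h.py <<'E'
import numpy as np, cv2
from scipy.spatial.transform import Rotation as R
from workcell import read_state, read_camera, camera_info, finish_job
def shot(n,f=None):
    i=camera_info(n); im=read_camera(n)
    if f: cv2.imwrite('pics/'+f,im[:,:,::-1])
    return im,np.array(i['intrinsics']),np.array(i['pose'])
def ray(K,T,u,v):
    d=T[:3,:3]@np.linalg.inv(K)@np.array([u,v,1.]); return T[:3,3],d/np.linalg.norm(d)
def onz(K,T,u,v,z):
    o,d=ray(K,T,u,v); return o+d*(z-o[2])/d[2]
def meet(rs):
    A=sum(np.eye(3)-np.outer(d,d) for o,d in rs); b=sum((np.eye(3)-np.outer(d,d))@o for o,d in rs)
    p=np.linalg.solve(A,b); return p,[np.linalg.norm(np.cross(p-o,d)) for o,d in rs]
def proj(K,T,p):
    c=np.linalg.inv(T)@np.append(p,1); q=K@c[:3]; return q[:2]/q[2]
E
python3 - <<'E'
from h import *
s=read_state(); print(s['time'],s['tool_pos'],s['tcp_rot'],s['wrist_force'],s['width'])
a=[]
for n in ('top','side','wrist'):
    im,K,T=shot(n,n+'0.png'); print(n,K.round(1).tolist(),T.round(3).tolist())
E
```

```text
0.0 [ 0.19656582 -0.64499617  0.229941  ] [-3.10512648e+00 -4.62572268e-01  3.87865687e-04] [-0.08727598  0.78267445 -0.37566115] 0.998784621875318
top [[498.3, 0.0, 274.0], [0.0, 498.3, 207.7], [0.0, 0.0, 1.0]] [[0.013, -0.984, 0.176, 0.275], [-1.0, -0.017, -0.023, -0.036], [0.025, -0.176, -0.984, 1.503], [0.0, 0.0, 0.0, 1.0]]
side [[505.5, 0.0, 281.8], [0.0, 505.5, 206.8], [0.0, 0.0, 1.0]] [[-0.961, -0.183, 0.208, 0.177], [-0.276, 0.683, -0.676, 1.026], [-0.019, -0.707, -0.707, 1.291], [0.0, 0.0, 0.0, 1.0]]
wrist [[329.4, 0.0, 278.6], [0.0, 329.4, 203.3], [0.0, 0.0, 1.0]] [[0.292, -0.917, -0.273, 0.266], [-0.956, -0.28, -0.082, -0.625], [-0.002, 0.285, -0.959, 0.372], [0.0, 0.0, 0.0, 1.0]]
```

View pics/top0.png

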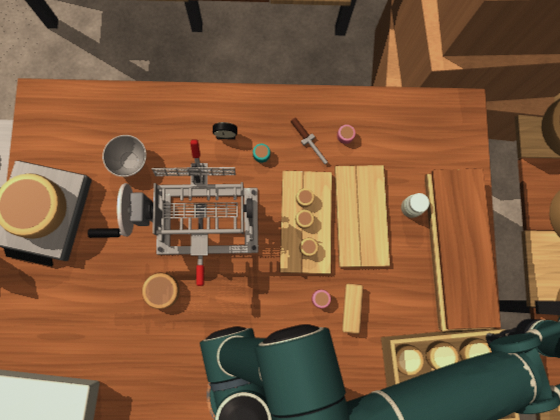

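View pics/side0.png

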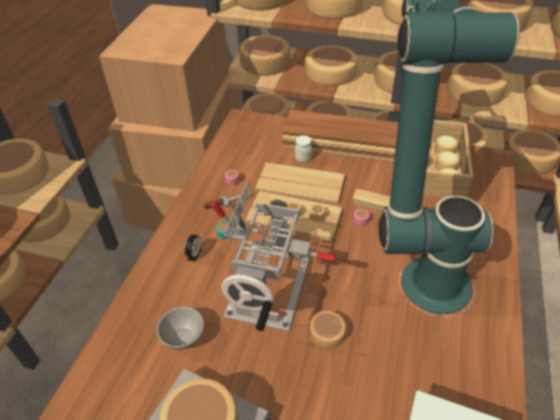

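```bash
python3 - <<'E'
from h import *
im=cv2.imread('pics/top0.png')[:,:,::-1]; i=camera_info('top'); K=np.array(i['intrinsics']);T=np.array(i['pose'])
c=im[120:310,85:395]; cv2.imwrite('pics/topc.png',cv2.resize(c,None,fx=2.58,fy=2.58,interpolation=cv2.INTER_CUBIC)[:,:,::-1])
for n,u,v,z in [('c1',305,197,.056),('c2',305,218,.056),('c3',310,247,.056),('full',306,222,.02),('empty',361,216,.02),('cage',205,218,.21),('gripA',195,149,.302),('gripB',200,272,.18),('crank',104,233,.21),('f ul',283,172,.02),('f ur',328,172,.02),('f ll',281,272,.02),('f lr',330,273,.02),('e ul',336,167,.02),('e ur',384,166,.02),('e ll',340,267,.02),('e lr',388,265,.02)]:
    print(n,onz(K,T,u,v,z).round(3))
im,K,T=shot('side')
c=im[150:350,170:370]; cv2.imwrite('pics/sidec.png',cv2.resize(c,None,fx=3,fy=3,interpolation=cv2.INTER_CUBIC)[:,:,::-1])
E
```

```text
c1 [ 0.568 -0.16   0.056]
c2 [ 0.505 -0.161  0.056]
c3 [ 0.42  -0.175  0.056]
full [ 0.499 -0.167  0.02 ]
empty [ 0.52  -0.334  0.02 ]
cage [0.476 0.115 0.21 ]
gripA [0.635 0.136 0.302]
gripB [0.337 0.126 0.18 ]
crank [0.432 0.374 0.21 ]
f ul [ 0.652 -0.096  0.02 ]
f ur [ 0.655 -0.234  0.02 ]
f ll [ 0.348 -0.093  0.02 ]
f lr [ 0.347 -0.238  0.02 ]
e ul [ 0.671 -0.259  0.02 ]
e ur [ 0.677 -0.408  0.02 ]
e ll [ 0.365 -0.268  0.02 ]
e lr [ 0.373 -0.412  0.02 ]
```

View pics/topc.png

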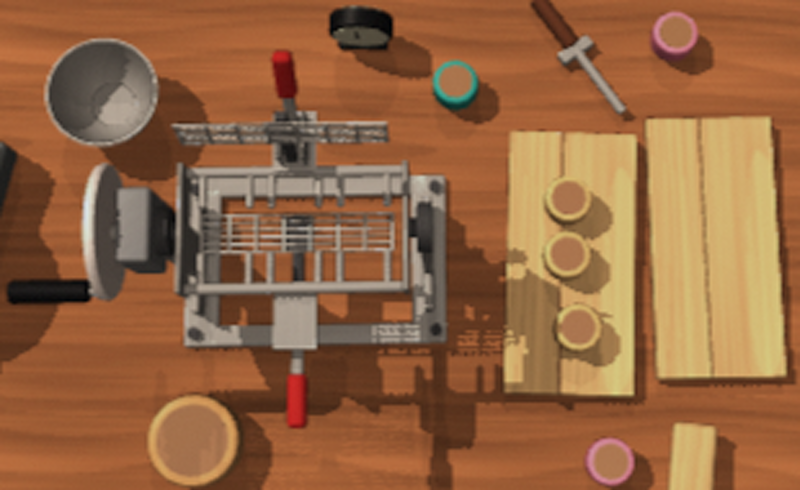

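View pics/sidec.png

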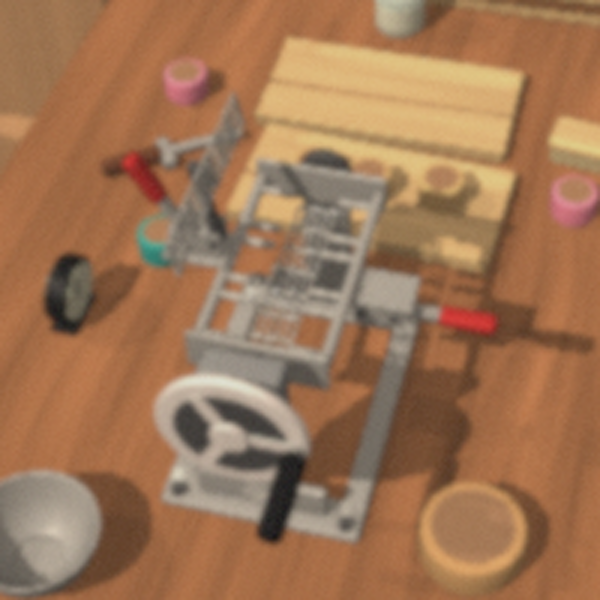

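```bash
cat >> h.py <<'E'
def pose():
    s=read_state(); M=R.from_rotvec(s['tcp_rot']).as_matrix(); return np.array(s['tool_pos']),np.arctan2(M[1,0],M[0,0])
def go(*wps,start=None):
    """wps: (x,y,z,yaw_deg,n,width)"""
    p,yaw=start or pose(); rows=[]
    for x,y,z,yd,n,w in wps:
        t=np.array([x,y,z]); yt=np.radians(yd)
        for k in range(n,0,-1):
            d=(t-p)/k; dy=(yt-yaw)/k
            c,s=np.cos(yaw),np.sin(yaw)
            l=np.round([c*d[0]+s*d[1], s*d[0]-c*d[1], -d[2]],4); tr=round(-dy/2/np.pi,4)
            rows.append([*l.tolist(),tr,w])
            p=p+np.array([c*l[0]+s*l[1], s*l[0]-c*l[1], -l[2]]); yaw-=tr*2*np.pi
    for i in range(0,len(rows),5): print(str(rows[i:i+5]).replace(' ',''))
    return p,yaw
E
python3 - <<'E'
from h import *
go((.30,-.5,.38,10,5,85),(.47,-.17,.38,0,8,85))
E
```

```text
[[0.0282,-0.0218,-0.0299,np.float64(0.0039),85],[0.0277,-0.0224,-0.0299,np.float64(0.0038),85],[0.0272,-0.0231,-0.0299,np.float64(0.0039),85],[0.0266,-0.0238,-0.03,np.float64(0.0038),85],[0.026,-0.0244,-0.0299,np.float64(0.0039),85]]
[[0.0281,-0.0369,-0.0,np.float64(0.0035),85],[0.0273,-0.0375,-0.0,np.float64(0.0035),85],[0.0264,-0.0381,-0.0,np.float64(0.0035),85],[0.0256,-0.0387,-0.0,np.float64(0.0035),85],[0.0247,-0.0393,-0.0,np.float64(0.0034),85]]
[[0.0239,-0.0398,-0.0,np.float64(0.0035),85],[0.023,-0.0403,-0.0,np.float64(0.0034),85],[0.0222,-0.0408,-0.0,np.float64(0.0035),85]]
```

Call:
play_rows(
  motion=[
    [0.028, -0.022, -0.03, 0.004, 85],
    [0.028, -0.022, -0.03, 0.004, 85],
    [0.027, -0.023, -0.03, 0.004, 85],
    [0.027, -0.024, -0.03, 0.004, 85],
    [0.026, -0.024, -0.03, 0.004, 85],
  ],
)

```text
time: 0.82
tool_pos: [0.3013, -0.4998, 0.382]
tcp_rot: [-3.13, -0.265, -0.0]
wrist_force: [0.5, -0.7, -0.1]
width: 0.999
```

Call:
play_rows(
  motion=[
    [0.028, -0.037, 0, 0.0035, 85],
    [0.027, -0.0375, 0, 0.0035, 85],
    [0.026, -0.038, 0, 0.0035, 85],
    [0.026, -0.039, 0, 0.0035, 85],
    [0.025, -0.039, 0, 0.0035, 85],
  ],
)

```text
time: 1.45
tool_pos: [0.4082, -0.2939, 0.3812]
tcp_rot: [-3.14, -0.093, -0.0]
wrist_force: [1.1, -0.1, 0.3]
width: 0.998
```

Call:
play_rows(
  motion=[
    [0.024, -0.04, 0, 0.0035, 85],
    [0.023, -0.04, 0, 0.0035, 85],
    [0.022, -0.041, 0, 0.0035, 85],
    [0, 0, 0, 0, 85],
    [0, 0, 0, 0, 85],
  ],
)

```text
time: 2.08
tool_pos: [0.472, -0.1719, 0.3811]
tcp_rot: [3.141, -0.008, -0.001]
wrist_force: [-0.1, 0.7, -0.6]
width: 0.992
```

```bash
sed -i 's/tr=round(-dy\/2\/np.pi,4)/tr=float(round(-dy\/2\/np.pi,4))/' h.py; python3 - <<'E'
from h import *
print(pose()); im,K,T=shot('wrist','w1.png'); np.savez('w1',im=im,K=K,T=T)
E
```

```text
(array([ 0.47195465, -0.17190538,  0.38111641]), np.float64(-0.004871983736589863))
```

View pics/w1.png

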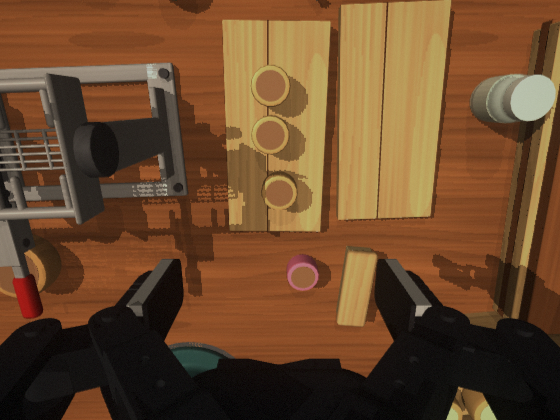

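```bash
python3 - <<'E'
from h import *
from itertools import chain
def cheeses(im,K,T,name):
    hsv=cv2.cvtColor(im,cv2.COLOR_RGB2HSV)
    # plank polygon region: project plank corners
    P=[proj(K,T,p) for p in [(.648,-.098,.02),(.648,-.232,.02),(.352,-.236,.02),(.352,-.098,.02)]]
    m=np.zeros(im.shape[:2],np.uint8); cv2.fillPoly(m,[np.int32(P)],255)
    for c in [(271,86),(256,86)] if name=='w' else [(305,197),(298,180)]: print(name,hsv[c[1],c[0]],im[c[1],c[0]])
    return hsv,m
d=np.load('w1.npz'); cheeses(d['im'],d['K'],d['T'],'w')
im,K,T=shot('top'); np.savez('t1',im=im,K=K,T=T); cheeses(im,K,T,'t')
go((.38,.12,.5,0,8,85))
E
```

```text
w [ 13 144 156] [156 105  68]
w [ 14 145 160] [160 112  69]
t [83 95 86] [54 86 78]
t [ 21 115 224] [224 192 123]
[[-0.0117,-0.0365,-0.0148,-0.0001,85],[-0.0117,-0.0365,-0.0149,-0.0001,85],[-0.0117,-0.0365,-0.0148,-0.0001,85],[-0.0116,-0.0365,-0.0149,-0.0002,85],[-0.0116,-0.0366,-0.0148,-0.0001,85]]
[[-0.0116,-0.0365,-0.0149,-0.0002,85],[-0.0115,-0.0366,-0.0148,-0.0001,85],[-0.0115,-0.0366,-0.0149,-0.0002,85]]
```

Call:
play_rows(
  motion=[
    [-0.012, -0.036, -0.015, 0, 85],
    [-0.012, -0.036, -0.015, 0, 85],
    [-0.012, -0.037, -0.015, 0, 85],
    [-0.012, -0.037, -0.015, 0, 85],
    [-0.011, -0.037, -0.015, 0, 85],
  ],
)

```text
time: 2.8
tool_pos: [0.4136, 0.0114, 0.4569]
tcp_rot: [3.141, -0.013, 0.001]
wrist_force: [0.4, 0.2, -0.3]
width: 0.992
```

Call:
play_rows(
  motion=[
    [-0.011, -0.036, -0.015, 0, 85],
    [-0.011, -0.036, -0.015, 0, 85],
    [-0.011, -0.037, -0.015, 0, 85],
    [0, 0, 0, 0, 85],
    [0, 0, 0, 0, 85],
  ],
)

```text
time: 3.42
tool_pos: [0.3821, 0.1198, 0.501]
tcp_rot: [3.141, -0.011, -0.0]
wrist_force: [-0.1, 0.1, 0.0]
width: 0.996
```

```bash
python3 - <<'E'
from h import *
print(pose()); im,K,T=shot('wrist','w2.png'); np.savez('w2',im=im,K=K,T=T)
cv2.imwrite('pics/w2b.png',cv2.resize(im,(784,588))[:,:,::-1])
E
```

```text
(array([0.38206531, 0.11977404, 0.50101185]), np.float64(-0.006869130417885803))
```

View pics/w2b.png

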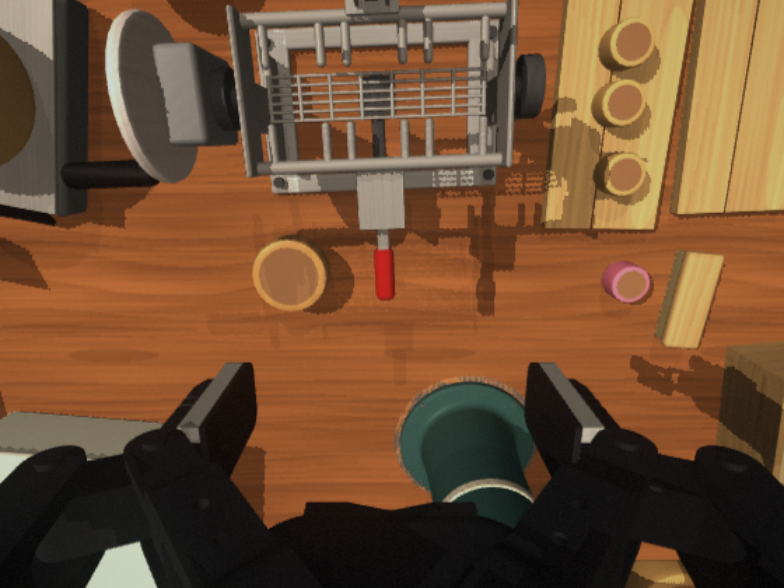

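```bash
cat >> h.py <<'E'
def blob(im,u,v,tol=18):
    """connected patch of like colour round a seed -> centroid, area"""
    m=np.zeros((im.shape[0]+2,im.shape[1]+2),np.uint8)
    b=cv2.medianBlur(im,3)
    cv2.floodFill(b.copy(),m,(int(u),int(v)),0,(tol,)*3,(tol,)*3,4|cv2.FLOODFILL_FIXED_RANGE|cv2.FLOODFILL_MASK_ONLY|(255<<8))
    M=cv2.moments(m[1:-1,1:-1],True); return M['m10']/M['m00'],M['m01']/M['m00'],M['m00']
def redblobs(im):
    h=cv2.cvtColor(im,cv2.COLOR_RGB2HSV); m=((h[...,0]<4)|(h[...,0]>176))&(h[...,1]>200)&(h[...,2]>90)
    n,l,st,c=cv2.connectedComponentsWithStats(m.astype(np.uint8)); return [(c[k].round(1).tolist(),st[k].tolist()) for k in range(1,n) if st[k,4]>25]
E
python3 - <<'E'
from h import *
d1=np.load('w1.npz');d2=np.load('w2.npz')
im1,K,T1=d1['im'],d1['K'],d1['T']; im2,T2=d2['im'],d2['T']
for a,b in [((271,86),(632/1.4,42/1.4)),((270,134),(625/1.4,102/1.4)),((280,192),(626/1.4,175/1.4))]:
    p=blob(im1,*a);q=blob(im2,*b); print(p,q,meet([ray(K,T1,*p[:2]),ray(K,T2,*q[:2])]), onz(K,T1,*p[:2],.056),onz(K,T2,*q[:2],.056))
i=camera_info('top'); Kt=np.array(i['intrinsics']);Tt=np.array(i['pose'])
i=camera_info('side'); Ks=np.array(i['intrinsics']);Ts=np.array(i['pose'])
t0=cv2.imread('pics/top0.png')[:,:,::-1].copy(); s0=cv2.imread('pics/side0.png')[:,:,::-1].copy()
print('top',redblobs(t0)); print('side',redblobs(s0)); print('w1',redblobs(im1)); print('w2',redblobs(im2))
for n,u,v,z in [('nl',258,167,.21),('nr',503,160,.21),('fl',243,17,.21),('fr',508,9,.21),('rod1',320,62,.21),('rod2',346,62,.21),('rod3',403,58,.21),('rod4',428,56,.21),('nr1',325,125,.21),('nr2',350,125,.21),('nr3',405,121,.21),('nr4',430,119,.21),('hub',545,85,.21),('gridtl',272,78,.19),('gridtr',485,70,.19),('gridbl',272,122,.19),('gridbr',487,113,.19),('basebl',274,192,.01),('basebr',495,186,.01),('crank',110,174,.21),('crank0',64,174,.21),('crank1',157,175,.21)]:
    print(n,onz(K,T2,u/1.4,v/1.4,z).round(4))
print('crank tri', meet([ray(K,T2,110/1.4,174/1.4),ray(Kt,Tt,104,233),ray(Ks,Ts,170+282/3,150+500/3)]))
E
```

```text
(270.05898876404495, 85.37359550561797, 712.0) (452.28767123287673, 29.24853228962818, 511.0) (array([ 0.57011971, -0.1625084 ,  0.05596644]), [np.float64(0.0001127729361751277), np.float64(0.0001127729361752243)]) [ 0.57000923 -0.16254011  0.056     ] [ 0.57022269 -0.16246473  0.056     ]
(269.8473767885533, 134.91573926868045, 629.0) (445.8939393939394, 72.82900432900433, 462.0) (array([ 0.50489366, -0.16148069,  0.05549679]), [np.float64(8.904474262554957e-06), np.float64(8.904474262535255e-06)]) [ 0.50494484 -0.1614906   0.056     ] [ 0.50484225 -0.16124419  0.056     ]
(278.1614035087719, 192.90526315789472, 570.0) (445.4334862385321, 124.31880733944953, 436.0) (array([ 0.42117692, -0.17264992,  0.05480586]), [np.float64(9.965175282261107e-05), np.float64(9.965175282268308e-05)]) [ 0.42139639 -0.17268881  0.056     ] [ 0.42133536 -0.17201033  0.056     ]
top [([193.8, 147.1], [191, 140, 7, 18, 83]), ([199.6, 274.9], [196, 266, 8, 20, 144])]
side []
w1 [([24.2, 297.6], [13, 278, 23, 40, 561])]
w2 [([274.3, 195.5], [268, 178, 14, 36, 448])]
nl [0.4384 0.2379 0.21  ]
nr [0.4432 0.0153 0.21  ]
fl [0.5598 0.2398 0.21  ]
fr [0.5645 0.0189 0.21  ]
rod1 [0.5252 0.1772 0.21  ]
rod2 [0.5251 0.1549 0.21  ]
rod3 [0.5279 0.1061 0.21  ]
rod4 [0.5293 0.0848 0.21  ]
nr1 [0.4742 0.1753 0.21  ]
nr2 [0.474  0.1531 0.21  ]
nr3 [0.4771 0.1043 0.21  ]
nr4 [0.4786 0.0822 0.21  ]
hub [ 0.5058 -0.0172  0.21  ]
gridtl [0.5155 0.2239 0.19  ]
gridtr [0.521  0.0317 0.19  ]
gridbl [0.478  0.2269 0.19  ]
gridbr [0.4846 0.028  0.19  ]
basebl [0.398  0.2744 0.01  ]
basebr [ 0.4041 -0.0236  0.01  ]
crank [0.433  0.3736 0.21  ]
crank0 [0.4333 0.4155 0.21  ]
crank1 [0.4319 0.3308 0.21  ]
crank tri (array([0.43228534, 0.37471437, 0.20809127]), [np.float64(0.0006523295793089315), np.float64(0.00046740659204233737), np.float64(0.0010559267323882425)])
```

```bash
python3 - <<'E'
from h import *
d1=np.load('w1.npz');d2=np.load('w2.npz');K=d1['K']
i=camera_info('top'); Kt=np.array(i['intrinsics']);Tt=np.array(i['pose'])
print(meet([ray(K,d1['T'],24.2,297.6),ray(K,d2['T'],274.3,195.5),ray(Kt,Tt,199.6,274.9)]))
print('A @.302',onz(Kt,Tt,193.8,147.1,.302))
p=go((.57,-.1625,.15,0,9,80),(.57,-.1625,.026,0,6,80))
print('load'); p=(np.array([.57,-.1625,.026]),0.); go((.57,-.1625,.29,0,7,40),(.4995,.199,.29,91.5,13,40),(.4995,.199,.199,91.5,5,40),start=p)
E
```

```text
(array([0.32961389, 0.1255507 , 0.18394907]), [np.float64(3.705234188925668e-05), np.float64(0.001025631500586272), np.float64(0.0010327278294771413)])
A @.302 [0.64022675 0.13876548 0.302     ]
[[0.0211,0.0312,0.039,-0.0001,80],[0.0211,0.0312,0.039,-0.0001,80],[0.0211,0.0312,0.039,-0.0001,80],[0.0211,0.0312,0.039,-0.0002,80],[0.021,0.0313,0.0389,-0.0001,80]]
[[0.021,0.0313,0.039,-0.0002,80],[0.0209,0.0313,0.0389,-0.0001,80],[0.021,0.0313,0.039,-0.0002,80],[0.0209,0.0313,0.0389,-0.0001,80],[-0.0,-0.0,0.0207,-0.0,80]]
[[-0.0,-0.0,0.0207,-0.0,80],[-0.0,-0.0,0.0207,-0.0,80],[-0.0,-0.0,0.0206,-0.0,80],[-0.0,-0.0,0.0207,-0.0,80],[-0.0,-0.0,0.0206,-0.0,80]]
load
[[0.0,0.0,-0.0377,-0.0,40],[0.0,0.0,-0.0377,-0.0,40],[0.0,0.0,-0.0377,-0.0,40],[0.0,0.0,-0.0377,-0.0,40],[0.0,0.0,-0.0377,-0.0,40]]
[[0.0,0.0,-0.0377,-0.0,40],[0.0,0.0,-0.0378,-0.0,40],[-0.0054,-0.0278,0.0,-0.0196,40],[-0.002,-0.0283,0.0,-0.0195,40],[0.0015,-0.0283,0.0,-0.0196,40]]
[[0.005,-0.0279,0.0,-0.0195,40],[0.0083,-0.0271,0.0,-0.0196,40],[0.0116,-0.0258,0.0,-0.0195,40],[0.0147,-0.0242,0.0,-0.0196,40],[0.0175,-0.0223,0.0,-0.0195,40]]
[[0.0201,-0.0199,0.0,-0.0196,40],[0.0224,-0.0173,0.0,-0.0195,40],[0.0244,-0.0144,0.0,-0.0196,40],[0.026,-0.0114,0.0,-0.0195,40],[0.0272,-0.0081,0.0,-0.0196,40]]
[[-0.0,0.0,0.0182,0.0,40],[-0.0,0.0,0.0182,0.0,40],[-0.0,0.0,0.0182,0.0,40],[-0.0,0.0,0.0182,0.0,40],[-0.0,0.0,0.0182,0.0,40]]
```

Call:
play_rows(
  motion=[
    [0.021, 0.031, 0.039, 0, 80],
    [0.021, 0.031, 0.039, 0, 80],
    [0.021, 0.031, 0.039, 0, 80],
    [0.021, 0.031, 0.039, 0, 80],
    [0.021, 0.031, 0.039, 0, 80],
  ],
)

```text
time: 4.1
tool_pos: [0.4859, -0.0377, 0.3043]
tcp_rot: [3.141, -0.014, -0.001]
wrist_force: [0.7, 0.0, 0.5]
width: 0.936
```

Call:
play_rows(
  motion=[
    [0.021, 0.0315, 0.039, 0, 80],
    [0.021, 0.0315, 0.039, 0, 80],
    [0.021, 0.0315, 0.039, 0, 80],
    [0.021, 0.0315, 0.039, -0.001, 80],
    [0, 0, 0, 0, 80],
  ],
)

```text
time: 4.72
tool_pos: [0.566, -0.1641, 0.1446]
tcp_rot: [-3.139, 0.007, 0.015]
wrist_force: [-0.8, 0.7, -0.3]
width: 0.939
```

```bash
python3 - <<'E'
from h import *
print(pose()); go((.57,-.1625,.026,0,6,80))
E
```

```text
(array([ 0.5659787 , -0.16406225,  0.14459475]), np.float64(-0.004328014262170953))
[[0.0007,-0.0003,0.0198,-0.0001,80],[0.0007,-0.0003,0.0198,-0.0001,80],[0.0007,-0.0002,0.0197,-0.0001,80],[0.0006,-0.0003,0.0198,-0.0001,80],[0.0007,-0.0002,0.0197,-0.0001,80]]
[[0.0006,-0.0003,0.0198,-0.0002,80]]
```

Call:
play_rows(
  motion=[
    [0, 0, 0.025, 0, 80],
    [0, 0, 0.025, 0, 80],
    [0, 0, 0.025, 0, 80],
    [0, 0, 0.025, 0, 80],
    [0, 0, 0.012, 0, 80],
  ],
)

```text
time: 5.35
tool_pos: [0.568, -0.1615, 0.0377]
tcp_rot: [-3.141, 0.001, 0.002]
wrist_force: [-0.2, -0.2, -0.6]
width: 0.939
```

Call:
play_rows(
  motion=[
    [0, 0, 0.01, 0, 80],
    [0, 0, 0, 0, 40],
    [0, 0, 0, 0, 40],
    [0, 0, 0, 0, 40],
    [0, 0, 0, 0, 40],
  ],
  squeeze=35,
)

```text
time: 5.98
tool_pos: [0.57, -0.1616, 0.0292]
tcp_rot: [3.141, 0.001, 0.003]
wrist_force: [0.2, -0.3, 2.7]
width: 0.616
```

```bash
python3 - <<'E'
from h import *
p=pose();print(p,read_state()['width']*85.4); go((.57,-.1625,.29,0,7,40),(.4995,.199,.29,91.5,13,40),(.4995,.199,.199,91.5,5,40))
im,K,T=shot('wrist','w3.png')
E
```

```text
(array([ 0.57001758, -0.1615894 ,  0.02924385]), np.float64(0.0005315052423106085)) 52.57253804358519
[[-0.0,0.0001,-0.0373,0.0,40],[-0.0,0.0001,-0.0372,0.0,40],[-0.0,0.0001,-0.0373,0.0,40],[-0.0,0.0002,-0.0372,0.0,40],[-0.0,0.0001,-0.0373,0.0,40]]
[[-0.0,0.0002,-0.0372,0.0,40],[-0.0,0.0001,-0.0373,0.0001,40],[-0.0054,-0.0278,0.0,-0.0196,40],[-0.002,-0.0283,0.0,-0.0195,40],[0.0015,-0.0283,0.0,-0.0196,40]]
[[0.005,-0.0279,0.0,-0.0195,40],[0.0083,-0.0271,0.0,-0.0196,40],[0.0116,-0.0258,0.0,-0.0195,40],[0.0147,-0.0242,0.0,-0.0196,40],[0.0175,-0.0223,0.0,-0.0195,40]]
[[0.0201,-0.0199,0.0,-0.0196,40],[0.0224,-0.0173,0.0,-0.0195,40],[0.0244,-0.0145,0.0,-0.0196,40],[0.026,-0.0113,0.0,-0.0195,40],[0.0271,-0.0081,0.0,-0.0196,40]]
[[0.0,-0.0,0.0182,0.0,40],[0.0,-0.0,0.0182,0.0,40],[0.0,-0.0,0.0182,0.0,40],[0.0,-0.0,0.0182,0.0,40],[0.0,-0.0,0.0182,0.0,40]]
```

View pics/w3.png

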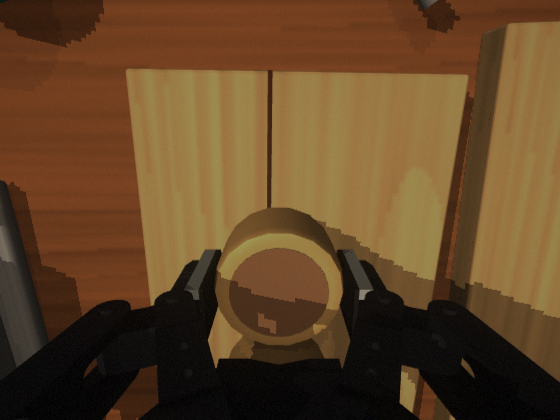

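Call:
play_rows(
  motion=[
    [0, 0, -0.037, 0, 40],
    [0, 0, -0.037, 0, 40],
    [0, 0, -0.037, 0, 40],
    [0, 0, -0.037, 0, 40],
    [0, 0, -0.037, 0, 40],
  ],
)

```text
time: 6.65
tool_pos: [0.5687, -0.1611, 0.214]
tcp_rot: [-3.141, -0.001, 0.001]
wrist_force: [0.5, -0.3, -1.0]
width: 0.622
```

Call:
play_rows(
  motion=[
    [0, 0, -0.038, 0, 40],
    [0, 0, -0.038, 0, 40],
    [-0.0054, -0.0278, 0, -0.0196, 40],
    [-0.002, -0.0283, 0, -0.0195, 40],
    [0.0015, -0.0283, 0, -0.0196, 40],
  ],
)

```text
time: 7.28
tool_pos: [0.5523, -0.0771, 0.2889]
tcp_rot: [-3.087, -0.582, 0.001]
wrist_force: [0.6, -0.1, -1.3]
width: 0.621
```

Call:
play_rows(
  motion=[
    [0.005, -0.0279, 0, -0.0195, 40],
    [0.0083, -0.0271, 0, -0.0196, 40],
    [0.0116, -0.0258, 0, -0.0195, 40],
    [0.0147, -0.0242, 0, -0.0196, 40],
    [0.0175, -0.0223, 0, -0.0195, 40],
  ],
)

```text
time: 7.9
tool_pos: [0.525, 0.062, 0.2888]
tcp_rot: [-2.766, -1.488, 0.001]
wrist_force: [-0.1, -0.3, -1.1]
width: 0.619
```

Call:
play_rows(
  motion=[
    [0.0201, -0.0199, 0, -0.0196, 40],
    [0.0224, -0.0173, 0, -0.0195, 40],
    [0.0244, -0.0145, 0, -0.0196, 40],
    [0.026, -0.0113, 0, -0.0195, 40],
    [0.0271, -0.0081, 0, -0.0196, 40],
  ],
)

```text
time: 8.52
tool_pos: [0.4979, 0.2009, 0.2888]
tcp_rot: [-2.186, -2.255, 0.001]
wrist_force: [-0.1, -0.1, -1.0]
width: 0.62
```

Call:
play_rows(
  motion=[
    [0, 0, 0, 0, 40],
    [0, 0, 0, 0, 40],
    [0, 0, 0, 0, 40],
  ],
)

```text
time: 8.9
tool_pos: [0.4986, 0.1992, 0.2891]
tcp_rot: [2.193, 2.249, -0.001]
wrist_force: [-0.9, -0.9, -0.3]
width: 0.622
```

```bash
python3 - <<'E'
from h import *
p=pose();print(p,read_state()['width']*85.4); go((.4995,.199,.245,91.5,2,40),(.4995,.199,.203,91.5,3,40))
im,K,T=shot('wrist','w4.png')
E
```

```text
(array([0.49861902, 0.19919545, 0.28913845]), np.float64(1.5959628017414116)) 53.09565574783359
[[-0.0001,0.0004,0.0221,-0.0001,40],[-0.0001,0.0005,0.022,-0.0001,40],[-0.0,-0.0,0.014,0.0,40],[-0.0,-0.0,0.014,0.0,40],[-0.0,-0.0,0.014,0.0,40]]
```

View pics/w4.png

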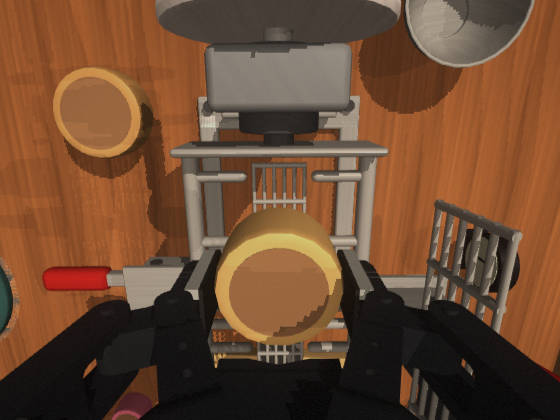

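```bash
python3 - <<'E'
from h import *
i=camera_info('wrist');K=np.array(i['intrinsics']);T=np.array(i['pose'])
for u,v in [(243,177),(315,177),(208,242),(352,241),(196,177),(362,177),(190,241),(370,241)]: print(onz(K,T,u,v,.21).round(4))
E
```

```text
[0.4738 0.2228 0.21  ]
[0.5231 0.2241 0.21  ]
[0.4482 0.1741 0.21  ]
[0.5526 0.1776 0.21  ]
[0.4417 0.222  0.21  ]
[0.5552 0.2249 0.21  ]
[0.4352 0.1745 0.21  ]
[0.5656 0.1779 0.21  ]
```

Call:
play_rows(
  motion=[
    [0, 0.0005, 0.022, 0, 40],
    [0, 0, 0.022, 0, 40],
    [0, 0, 0.014, 0, 40],
    [0, 0, 0.014, 0, 40],
    [0, 0, 0.012, 0, 40],
  ],
)

```text
time: 9.57
tool_pos: [0.4992, 0.2, 0.2048]
tcp_rot: [2.192, 2.251, 0.0]
wrist_force: [-0.0, -0.3, 0.2]
width: 0.622
```

Call:
play_rows(
  motion=[
    [0, 0, 0.001, 0, 40],
    [0, 0, 0, 0, 40],
  ],
)

```text
time: 9.82
tool_pos: [0.4993, 0.2002, 0.2046]
tcp_rot: [2.191, 2.251, 0.001]
wrist_force: [0.6, -0.2, -1.1]
width: 0.615
```

Call:
play_rows(
  motion=[
    [0, 0, 0.001, 0, 40],
    [0, 0, 0.001, 0, 40],
    [0, 0, 0.001, 0, 40],
    [0, 0, 0, 0, 40],
    [0, 0, 0, 0, 40],
  ],
)

```text
time: 10.45
tool_pos: [0.499, 0.2001, 0.2013]
tcp_rot: [-2.191, -2.251, 0.0]
wrist_force: [0.4, 0.1, -1.0]
width: 0.619
```

Call:
play_rows(
  motion=[
    [0, 0, 0.001, 0, 40],
    [0, 0, 0, 0, 60],
    [0, 0, 0, 0, 66],
    [0, 0, 0, 0, 66],
    [0, 0, 0, 0, 66],
  ],
)

```text
time: 11.08
tool_pos: [0.4991, 0.2001, 0.2004]
tcp_rot: [2.191, 2.251, 0.0]
wrist_force: [0.1, -1.4, 0.2]
width: 0.775
```

Call:
play_rows(
  motion=[
    [0, 0, -0.01, 0, 68],
    [0, 0, -0.02, 0, 68],
    [0, 0, -0.03, 0, 68],
    [0, 0, -0.03, 0, 80],
    [0, 0, 0, 0, 80],
  ],
)

```text
time: 11.7
tool_pos: [0.5013, 0.2009, 0.2954]
tcp_rot: [2.189, 2.248, 0.012]
wrist_force: [0.5, -1.1, -0.4]
width: 0.935
```

```bash
python3 - <<'E'
from h import *
p=pose();print(p,read_state()['width']*85.4); go((.505,-.1615,.29,0,14,80),(.505,-.1615,.027,0,10,80))
im,K,T=shot('wrist','w5.png')
E
```

```text
(array([0.50127607, 0.20090297, 0.29544815]), np.float64(1.597720908716813)) 79.82005584671332
[[-0.0259,-0.0004,0.0004,0.0182,80],[-0.0258,0.0025,0.0004,0.0182,80],[-0.0253,0.0054,0.0004,0.0182,80],[-0.0245,0.0083,0.0004,0.0182,80],[-0.0234,0.011,0.0004,0.0181,80]]
[[-0.022,0.0136,0.0004,0.0182,80],[-0.0203,0.0161,0.0004,0.0181,80],[-0.0184,0.0183,0.0004,0.0182,80],[-0.0161,0.0202,0.0004,0.0181,80],[-0.0138,0.0219,0.0004,0.0182,80]]
[[-0.0111,0.0234,0.0004,0.0181,80],[-0.0084,0.0245,0.0003,0.0182,80],[-0.0056,0.0253,0.0004,0.0181,80],[-0.0027,0.0257,0.0003,0.0182,80],[-0.0,0.0,0.0263,-0.0,80]]
[[-0.0,0.0,0.0263,-0.0,80],[-0.0,0.0,0.0263,-0.0,80],[-0.0,0.0,0.0263,-0.0,80],[-0.0,0.0,0.0263,-0.0,80],[-0.0,0.0,0.0263,-0.0,80]]
[[-0.0,0.0,0.0263,-0.0,80],[-0.0,0.0,0.0263,-0.0,80],[-0.0,0.0,0.0263,-0.0,80],[-0.0,0.0,0.0263,-0.0,80]]
```

View pics/w5.png

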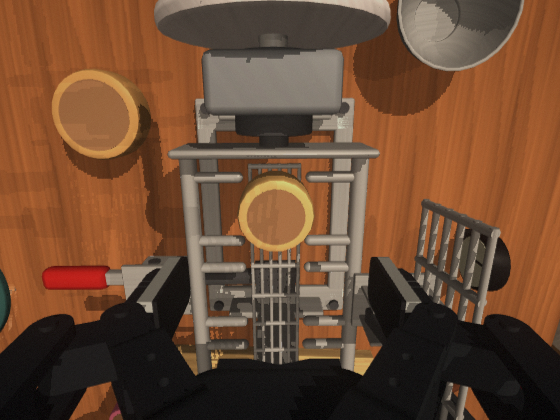

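Call:
play_rows(
  motion=[
    [-0.026, 0, 0, 0.0182, 80],
    [-0.026, 0.0025, 0, 0.0182, 80],
    [-0.025, 0.0055, 0, 0.0182, 80],
    [-0.0245, 0.008, 0, 0.0182, 80],
    [-0.0235, 0.011, 0, 0.0182, 80],
  ],
)

```text
time: 12.38
tool_pos: [0.4997, 0.0698, 0.2891]
tcp_rot: [-2.739, -1.536, 0.003]
wrist_force: [0.7, 0.4, 0.2]
width: 0.935
```

Call:
play_rows(
  motion=[
    [-0.022, 0.0135, 0, 0.0182, 80],
    [-0.02, 0.016, 0, 0.0182, 80],
    [-0.018, 0.018, 0, 0.0182, 80],
    [-0.016, 0.02, 0, 0.0181, 80],
    [-0.014, 0.022, 0, 0.0181, 80],
  ],
)

```text
time: 13.0
tool_pos: [0.5008, -0.0586, 0.2891]
tcp_rot: [-3.061, -0.703, 0.003]
wrist_force: [0.3, -0.2, -0.1]
width: 0.933
```

Call:
play_rows(
  motion=[
    [-0.011, 0.0235, 0, 0.0181, 80],
    [-0.0085, 0.0245, 0, 0.0181, 80],
    [-0.0055, 0.025, 0, 0.0181, 80],
    [-0.003, 0.026, 0, 0.0181, 80],
    [0, 0, 0, 0, 80],
  ],
)

```text
time: 13.62
tool_pos: [0.5018, -0.1627, 0.2891]
tcp_rot: [-3.141, 0.002, 0.003]
wrist_force: [-0.3, -0.4, -0.2]
width: 0.938
```

```bash
cat >> h.py <<'E'
def find(im,K,T,guess,z=.056):
    u,v=proj(K,T,guess); b=blob(im,u,v); return onz(K,T,b[0],b[1],z).round(4),b
E
python3 - <<'E'
from h import *
im,K,T=shot('wrist','w6.png'); print(pose())
for g in [(.505,-.1615,.056),(.421,-.1725,.056)]: print(find(im,K,T,g))
print(go((.505,-.1615,.027,0,10,80)))
E
```

```text
(array([ 0.5018475 , -0.16171832,  0.28919009]), np.float64(0.00013855479010871046))
(array([ 0.5051, -0.1615,  0.056 ]), (276.50881057268725, 167.76211453744494, 908.0))
(array([ 0.4216, -0.1726,  0.056 ]), (285.71679197994985, 235.265664160401, 798.0))
[[0.0003,-0.0,0.0262,0.0,80],[0.0003,-0.0,0.0262,0.0,80],[0.0003,-0.0,0.0262,0.0,80],[0.0003,-0.0,0.0262,0.0,80],[0.0003,-0.0,0.0262,0.0,80]]
[[0.0003,-0.0,0.0262,0.0,80],[0.0003,-0.0001,0.0262,0.0,80],[0.0004,-0.0,0.0263,0.0,80],[0.0003,-0.0001,0.0262,0.0,80],[0.0004,-0.0,0.0263,0.0,80]]
(array([ 0.50504747, -0.16151788,  0.02699009]), np.float64(0.00013855479010871046))
```

Call:
play_rows(
  motion=[
    [0.001, 0, 0.035, 0, 80],
    [0.001, 0, 0.035, 0, 80],
    [0.001, 0, 0.035, 0, 80],
    [0, 0, 0.035, 0, 80],
    [0, 0, 0.035, 0, 80],
  ],
)

```text
time: 14.3
tool_pos: [0.5052, -0.1602, 0.1139]
tcp_rot: [-3.141, -0.004, 0.001]
wrist_force: [0.3, -0.4, 1.1]
width: 0.934
```

Call:
play_rows(
  motion=[
    [0, 0, 0.035, 0, 80],
    [0, 0, 0.03, 0, 80],
    [0, 0, 0.014, 0, 80],
    [0, 0, 0.006, 0, 80],
    [0, 0, 0, 0, 80],
  ],
)

```text
time: 14.92
tool_pos: [0.506, -0.1614, 0.0308]
tcp_rot: [3.141, 0.002, 0.001]
wrist_force: [-0.0, 0.3, 0.9]
width: 0.935
```

Call:
play_rows(
  motion=[
    [0, 0, 0, 0, 40],
    [0, 0, 0, 0, 40],
    [0, 0, 0, 0, 40],
    [0, 0, 0, 0, 40],
  ],
)

```text
time: 15.42
tool_pos: [0.5068, -0.162, 0.0318]
tcp_rot: [3.141, 0.001, 0.004]
wrist_force: [0.7, 0.3, 6.2]
width: 0.616
```

Call:
play_rows(
  motion=[
    [0, 0, -0.03, 0, 40],
    [0, 0, -0.04, 0, 40],
    [0, 0, -0.04, 0, 40],
    [0, 0, -0.04, 0, 40],
    [0, 0, -0.04, 0, 40],
  ],
)

```text
time: 16.05
tool_pos: [0.5051, -0.1615, 0.2215]
tcp_rot: [3.142, 0.001, -0.0]
wrist_force: [0.2, -0.6, -1.0]
width: 0.617
```

Call:
play_rows(
  motion=[
    [0, 0, -0.04, 0, 40],
    [0, 0, -0.033, 0, 40],
    [0, 0, 0, 0, 40],
  ],
)

```text
time: 16.42
tool_pos: [0.5072, -0.1622, 0.2969]
tcp_rot: [3.139, 0.001, 0.01]
wrist_force: [0.0, 0.2, -1.4]
width: 0.621
```

```bash
python3 - <<'E'
from h import *
print(pose());go((.501,.1297,.29,91.6,12,40))
E
```

```text
(array([ 0.50722015, -0.16222865,  0.29691865]), np.float64(0.00040746682270886354))
[[-0.0005,-0.0243,0.0006,-0.0212,40],[0.0027,-0.0242,0.0006,-0.0212,40],[0.0059,-0.0236,0.0006,-0.0212,40],[0.009,-0.0226,0.0006,-0.0212,40],[0.0119,-0.0212,0.0006,-0.0212,40]]
[[0.0146,-0.0194,0.0006,-0.0212,40],[0.0171,-0.0173,0.0006,-0.0212,40],[0.0193,-0.0149,0.0005,-0.0212,40],[0.0211,-0.0122,0.0006,-0.0212,40],[0.0225,-0.0093,0.0005,-0.0212,40]]
[[0.0235,-0.0063,0.0006,-0.0212,40],[0.0241,-0.0031,0.0005,-0.0212,40]]
```

Call:
play_rows(
  motion=[
    [-0.0005, -0.0245, 0.0005, -0.0212, 40],
    [0.0025, -0.024, 0.0005, -0.0212, 40],
    [0.006, -0.0235, 0.0005, -0.0212, 40],
    [0.009, -0.0225, 0.0005, -0.0212, 40],
    [0.012, -0.021, 0.0005, -0.0212, 40],
  ],
)

```text
time: 17.05
tool_pos: [0.5019, -0.0394, 0.2885]
tcp_rot: [-2.965, -1.033, 0.005]
wrist_force: [0.5, 0.2, -0.9]
width: 0.616
```

Call:
play_rows(
  motion=[
    [0.0145, -0.0195, 0, -0.0212, 40],
    [0.017, -0.0175, 0, -0.0212, 40],
    [0.0195, -0.015, 0, -0.0212, 40],
    [0.021, -0.012, 0, -0.0212, 40],
    [0.0225, -0.0095, 0, -0.0212, 40],
  ],
)

```text
time: 17.68
tool_pos: [0.4991, 0.0822, 0.2886]
tcp_rot: [-2.464, -1.946, 0.004]
wrist_force: [0.2, -0.8, -1.1]
width: 0.622
```

Call:
play_rows(
  motion=[
    [0.0235, -0.0065, 0, -0.0212, 40],
    [0.024, -0.003, 0, -0.0212, 40],
    [0, 0, 0, 0, 40],
    [0, 0, 0, 0, 40],
    [0, 0, 0, 0, 40],
  ],
)

```text
time: 18.3
tool_pos: [0.4988, 0.1293, 0.2903]
tcp_rot: [-2.192, -2.25, 0.001]
wrist_force: [-0.3, -0.6, -0.3]
width: 0.615
```

```bash
python3 - <<'E'
from h import *
print(pose(),read_state()['width']);go((.501,.1297,.24,91.6,2,40),(.501,.1297,.207,91.6,3,40))
E
```

```text
(array([0.49880152, 0.12934279, 0.29025722]), np.float64(1.5970948523692527)) 0.6147049615590828
[[0.0001,0.0011,0.0251,-0.0001,40],[0.0002,0.0011,0.0252,-0.0002,40],[-0.0,0.0,0.011,0.0,40],[-0.0,0.0,0.011,0.0,40],[-0.0,0.0,0.011,0.0,40]]
```

Call:
play_rows(
  motion=[
    [0, 0.001, 0.025, 0, 40],
    [0, 0.001, 0.025, 0, 40],
    [0, 0, 0.012, 0, 40],
    [0, 0, 0.012, 0, 40],
    [0, 0, 0.01, 0, 40],
  ],
)

```text
time: 18.92
tool_pos: [0.5013, 0.1301, 0.2067]
tcp_rot: [2.19, 2.252, 0.001]
wrist_force: [-0.8, -0.6, -1.6]
width: 0.618
```

Call:
play_rows(
  motion=[
    [0, 0, 0.001, 0, 40],
    [0, 0, 0.001, 0, 40],
    [0, 0, 0.001, 0, 40],
    [0, 0, 0, 0, 40],
  ],
)

```text
time: 19.42
tool_pos: [0.5012, 0.1303, 0.2042]
tcp_rot: [2.19, 2.252, 0.001]
wrist_force: [0.8, -0.1, -0.9]
width: 0.616
```

Release and go back for cheese 3.

Call:
play_rows(
  motion=[
    [0, 0, 0.001, 0, 40],
    [0, 0, 0.001, 0, 40],
    [0, 0, 0, 0, 60],
    [0, 0, 0, 0, 66],
    [0, 0, 0, 0, 66],
  ],
)

```text
time: 20.05
tool_pos: [0.5011, 0.1302, 0.2019]
tcp_rot: [2.19, 2.252, 0.0]
wrist_force: [-0.3, -0.7, 1.0]
width: 0.772
```

Call:
play_rows(
  motion=[
    [0, 0, -0.01, 0, 68],
    [0, 0, -0.02, 0, 68],
    [0, 0, -0.03, 0, 68],
    [0, 0, -0.03, 0, 80],
    [0, 0, 0, 0, 80],
  ],
)

```text
time: 20.68
tool_pos: [0.503, 0.1307, 0.2958]
tcp_rot: [2.187, 2.25, 0.009]
wrist_force: [0.2, -0.3, -0.5]
width: 0.936
```

```bash
python3 - <<'E'
from h import *
print(pose());go((.4195,-.1725,.29,0,12,80))
im,K,T=shot('wrist','w7.png')
for g in [(.499,.2,.228),(.501,.13,.228)]: print(find(im,K,T,g,.228))
E
```

```text
(array([0.50298258, 0.13066536, 0.29583347]), np.float64(1.5989708322500706))
[[-0.0251,-0.0077,0.0005,0.0212,80],[-0.0258,-0.0043,0.0005,0.0212,80],[-0.0262,-0.0008,0.0005,0.0212,80],[-0.0261,0.0027,0.0005,0.0212,80],[-0.0255,0.0061,0.0005,0.0212,80]]
[[-0.0244,0.0095,0.0005,0.0212,80],[-0.023,0.0126,0.0005,0.0212,80],[-0.0211,0.0156,0.0005,0.0212,80],[-0.0188,0.0182,0.0005,0.0212,80],[-0.0162,0.0205,0.0004,0.0212,80]]
[[-0.0134,0.0225,0.0005,0.0212,80],[-0.0102,0.0242,0.0004,0.0213,80]]
(array([0.5002, 0.1997, 0.228 ]), (276.31832014607426, 109.03530127814973, 3286.0))
(array([0.5021, 0.1288, 0.228 ]), (276.3270084779976, 218.6350423899879, 2477.0))
```

Call:
play_rows(
  motion=[
    [-0.025, -0.0075, 0, 0.0212, 80],
    [-0.026, -0.0045, 0, 0.0212, 80],
    [-0.026, -0.001, 0, 0.0212, 80],
    [-0.026, 0.0025, 0, 0.0212, 80],
    [-0.0255, 0.006, 0, 0.0212, 80],
  ],
)

```text
time: 21.35
tool_pos: [0.4645, 0.0035, 0.2902]
tcp_rot: [-2.808, -1.406, 0.004]
wrist_force: [-0.3, -0.6, 0.0]
width: 0.939
```

Call:
play_rows(
  motion=[
    [-0.0245, 0.0095, 0, 0.0212, 80],
    [-0.023, 0.0125, 0, 0.0212, 80],
    [-0.021, 0.0155, 0, 0.0212, 80],
    [-0.019, 0.018, 0, 0.0212, 80],
    [-0.016, 0.0205, 0, 0.0212, 80],
  ],
)

```text
time: 21.98
tool_pos: [0.4296, -0.1222, 0.2902]
tcp_rot: [-3.113, -0.411, 0.004]
wrist_force: [-0.0, -0.7, 0.2]
width: 0.937
```

Call:
play_rows(
  motion=[
    [-0.0135, 0.0225, 0, 0.0212, 80],
    [-0.01, 0.024, 0, 0.0212, 80],
    [0, 0, 0, 0, 80],
    [0, 0, 0, 0, 80],
  ],
)

```text
time: 22.48
tool_pos: [0.4166, -0.1715, 0.2909]
tcp_rot: [-3.14, -0.003, 0.002]
wrist_force: [-0.1, -0.5, -0.4]
width: 0.938
```

```bash
python3 - <<'E'
from h import *
im,K,T=shot('wrist','w8.png'); print(pose())
print(find(im,K,T,(.4215,-.1725,.056)))
E
```

```text
(array([ 0.41681731, -0.17131599,  0.2910666 ]), np.float64(0.002168517692319315))
(array([ 0.4215, -0.1726,  0.056 ]), (278.65185185185186, 166.32275132275132, 945.0))
```

Call:
play_rows(
  motion=[
    [0.002, 0.001, 0.035, 0, 80],
    [0.002, 0, 0.035, 0, 80],
    [0.001, 0, 0.035, 0, 80],
    [0, 0, 0.035, 0, 80],
    [0, 0, 0.035, 0, 80],
  ],
)

```text
time: 23.15
tool_pos: [0.4222, -0.1721, 0.1157]
tcp_rot: [-3.141, -0.005, -0.0]
wrist_force: [0.1, 0.2, -0.4]
width: 0.936
```

Call:
play_rows(
  motion=[
    [0, 0, 0.035, 0, 80],
    [0, 0, 0.03, 0, 80],
    [0, 0, 0.014, 0, 80],
    [0, 0, 0.006, 0, 80],
    [0, 0, 0, 0, 80],
  ],
)

```text
time: 23.78
tool_pos: [0.4226, -0.1731, 0.0323]
tcp_rot: [3.141, 0.002, 0.001]
wrist_force: [0.6, 0.5, 0.9]
width: 0.936
```

Call:
play_rows(
  motion=[
    [0, 0, 0, 0, 40],
    [0, 0, 0, 0, 40],
    [0, 0, 0, 0, 40],
    [0, 0, 0, 0, 40],
  ],
)

```text
time: 24.28
tool_pos: [0.4231, -0.1736, 0.0332]
tcp_rot: [3.141, 0.0, 0.004]
wrist_force: [-0.6, 0.8, 6.1]
width: 0.619
```

Call:
play_rows(
  motion=[
    [0, 0, -0.03, 0, 40],
    [0, 0, -0.04, 0, 40],
    [0, 0, -0.04, 0, 40],
    [0, 0, -0.04, 0, 40],
    [0, 0, -0.04, 0, 40],
  ],
)

```text
time: 24.9
tool_pos: [0.4216, -0.173, 0.2231]
tcp_rot: [3.141, 0.001, 0.0]
wrist_force: [1.1, -0.0, -1.9]
width: 0.616
```

Call:
play_rows(
  motion=[
    [0, 0, -0.04, 0, 40],
    [0, 0, -0.03, 0, 40],
    [0, 0, 0, 0, 40],
    [0, 0, 0, 0, 40],
  ],
)

```text
time: 25.4
tool_pos: [0.4213, -0.1728, 0.2906]
tcp_rot: [-3.141, -0.001, 0.002]
wrist_force: [-0.3, -0.3, -1.5]
width: 0.618
```

```bash
python3 - <<'E'
from h import *
print(pose());go((.503,.0595,.29,91.6,12,40))
E
```

```text
(array([ 0.42131113, -0.17284052,  0.29056666]), np.float64(0.0003865598815933258))
[[0.0068,-0.0194,0.0,-0.0212,40],[0.0093,-0.0183,0.0001,-0.0212,40],[0.0117,-0.0169,0.0,-0.0212,40],[0.0138,-0.0152,0.0001,-0.0212,40],[0.0157,-0.0132,0.0,-0.0212,40]]
[[0.0173,-0.011,0.0001,-0.0212,40],[0.0186,-0.0086,0.0,-0.0212,40],[0.0196,-0.0061,0.0001,-0.0212,40],[0.0202,-0.0034,0.0,-0.0212,40],[0.0205,-0.0007,0.0001,-0.0212,40]]
[[0.0204,0.0021,0.0,-0.0212,40],[0.02,0.0048,0.0001,-0.0212,40]]
```

Call:
play_rows(
  motion=[
    [0.007, -0.0195, 0, -0.0212, 40],
    [0.0095, -0.018, 0, -0.0212, 40],
    [0.0115, -0.017, 0, -0.0212, 40],
    [0.014, -0.015, 0, -0.0212, 40],
    [0.0155, -0.013, 0, -0.0212, 40],
  ],
)

```text
time: 26.02
tool_pos: [0.4553, -0.0758, 0.2892]
tcp_rot: [-2.964, -1.033, 0.006]
wrist_force: [0.5, 0.6, -2.1]
width: 0.621
```

Call:
play_rows(
  motion=[
    [0.0175, -0.011, 0, -0.0212, 40],
    [0.0185, -0.0085, 0, -0.0212, 40],
    [0.0195, -0.006, 0, -0.0212, 40],
    [0.02, -0.0035, 0, -0.0212, 40],
    [0.0205, -0.0005, 0, -0.0212, 40],
  ],
)

```text
time: 26.65
tool_pos: [0.4894, 0.0203, 0.2891]
tcp_rot: [-2.463, -1.945, 0.005]
wrist_force: [-1.1, -0.0, -0.6]
width: 0.617
```

Call:
play_rows(
  motion=[
    [0.0205, 0.002, 0, -0.0212, 40],
    [0.02, 0.005, 0, -0.0212, 40],
    [0, 0, 0, 0, 40],
    [0, 0, 0, 0, 40],
    [0, 0, 0, 0, 40],
  ],
)

```text
time: 27.28
tool_pos: [0.5039, 0.0578, 0.2912]
tcp_rot: [-2.191, -2.25, 0.002]
wrist_force: [0.7, 0.1, -2.1]
width: 0.613
```

```bash
python3 - <<'E'
from h import *
print(pose(),read_state()['width']);go((.503,.0595,.24,91.6,2,40),(.503,.0595,.208,91.6,3,40))
E
```

```text
(array([0.50389132, 0.05783238, 0.29115389]), np.float64(1.5973004252390781)) 0.6127947717009128
[[0.0008,-0.0004,0.0256,-0.0001,40],[0.0009,-0.0004,0.0256,-0.0001,40],[-0.0,-0.0,0.0107,-0.0,40],[-0.0,-0.0,0.0106,-0.0,40],[-0.0,-0.0,0.0107,-0.0,40]]
```

Call:
play_rows(
  motion=[
    [0.001, -0.0005, 0.025, 0, 40],
    [0.001, 0, 0.025, 0, 40],
    [0, 0, 0.013, 0, 40],
    [0, 0, 0.012, 0, 40],
    [0, 0, 0.009, 0, 40],
  ],
)

```text
time: 27.9
tool_pos: [0.5041, 0.0603, 0.2076]
tcp_rot: [2.19, 2.252, 0.001]
wrist_force: [-0.1, -1.3, -1.7]
width: 0.62
```

Call:
play_rows(
  motion=[
    [0, 0, 0.001, 0, 40],
    [0, 0, 0.001, 0, 40],
    [0, 0, 0.001, 0, 40],
    [0, 0, 0, 0, 40],
  ],
)

```text
time: 28.4
tool_pos: [0.504, 0.0605, 0.2051]
tcp_rot: [2.19, 2.252, 0.001]
wrist_force: [-0.3, 0.7, -0.8]
width: 0.618
```

Call:
play_rows(
  motion=[
    [0, 0, 0, 0, 60],
    [0, 0, 0, 0, 66],
    [0, 0, 0, 0, 66],
    [0, 0, 0, 0, 66],
  ],
)

```text
time: 28.9
tool_pos: [0.5039, 0.0605, 0.2049]
tcp_rot: [2.19, 2.252, 0.0]
wrist_force: [-0.7, -1.1, 0.3]
width: 0.766
```

Call:
play_rows(
  motion=[
    [0, 0, -0.01, 0, 68],
    [0, 0, -0.02, 0, 68],
    [0, 0, -0.03, 0, 68],
    [0, 0, -0.05, 0, 68],
    [0, 0, -0.05, 0, 50],
  ],
)

```text
time: 29.52
tool_pos: [0.5036, 0.0604, 0.3668]
tcp_rot: [2.19, 2.252, 0.0]
wrist_force: [0.3, -0.1, -0.4]
width: 0.602
```

Call:
play_rows(
  motion=[
    [-0.03, 0, -0.05, 0, 40],
    [-0.03, 0, -0.04, 0, 40],
    [-0.02, 0, 0, 0, 40],
    [0, 0, 0, 0, 40],
    [0, 0, 0, 0, 40],
  ],
)

```text
time: 30.15
tool_pos: [0.5058, -0.019, 0.4544]
tcp_rot: [-2.189, -2.252, 0.0]
wrist_force: [-0.2, -0.0, 0.0]
width: 0.468
```

```bash
python3 - <<'E'
from h import *
print(pose())
im,K,T=shot('wrist','w9.png'); np.savez('w9',im=im,K=K,T=T); print(redblobs(im))
E
```

```text
(array([ 0.50577038, -0.01903335,  0.45441401]), np.float64(1.5988706468335))
[([477.5, 2.6], [470, 0, 15, 8, 85]), ([126.8, 34.0], [103, 26, 48, 17, 779])]
```

View pics/w9.png

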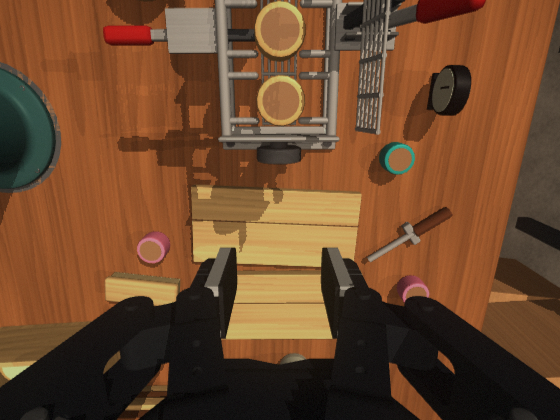

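```bash
python3 - <<'E'
from h import *
go((.60,.133,.47,1.6,10,50))
E
```

```text
[[0.0149,0.0099,-0.0016,0.025,50],[0.0163,0.0074,-0.0016,0.025,50],[0.0172,0.0048,-0.0016,0.025,50],[0.0178,0.002,-0.0016,0.025,50],[0.0178,-0.0008,-0.0016,0.025,50]]
[[0.0175,-0.0036,-0.0016,0.025,50],[0.0167,-0.0063,-0.0016,0.025,50],[0.0156,-0.0088,-0.0015,0.025,50],[0.014,-0.0111,-0.0016,0.0251,50],[0.012,-0.0132,-0.0015,0.025,50]]
```

Call:
play_rows(
  motion=[
    [0.015, 0.01, -0.0016, 0.025, 50],
    [0.0165, 0.0075, -0.0016, 0.025, 50],
    [0.017, 0.005, -0.0016, 0.025, 50],
    [0.018, 0.002, -0.0016, 0.025, 50],
    [0.018, -0.001, -0.0016, 0.025, 50],
  ],
)

```text
time: 30.82
tool_pos: [0.5535, 0.0585, 0.462]
tcp_rot: [-2.887, -1.237, 0.002]
wrist_force: [0.3, 0.1, 0.2]
width: 0.584
```

Call:
play_rows(
  motion=[
    [0.0175, -0.0035, -0.0016, 0.025, 50],
    [0.0165, -0.0065, -0.0016, 0.025, 50],
    [0.0155, -0.009, -0.0016, 0.025, 50],
    [0.014, -0.011, -0.0016, 0.025, 50],
    [0.012, -0.013, -0.0016, 0.025, 50],
  ],
)

```text
time: 31.45
tool_pos: [0.6002, 0.1343, 0.4699]
tcp_rot: [-3.141, -0.038, 0.003]
wrist_force: [0.4, 0.3, 1.2]
width: 0.588
```

Call:
play_rows(
  motion=[
    [0, 0, 0, 0, 50],
    [0, 0, 0, 0, 50],
  ],
)

```text
time: 31.7
tool_pos: [0.6, 0.1328, 0.4702]
tcp_rot: [3.141, 0.05, -0.002]
wrist_force: [0.2, 0.3, 0.3]
width: 0.59
```

```bash
python3 - <<'E'
from h import *
print(pose())
im,K,T=shot('wrist','w10.png'); np.savez('w10',im=im,K=K,T=T); print(redblobs(im))
E
```

```text
(array([0.5999592 , 0.13280343, 0.47021491]), np.float64(0.03153440706144069))
[([275.3, 137.0], [266, 127, 22, 32, 376]), ([277.4, 336.9], [271, 321, 13, 31, 339])]
```

Call:
play_rows(
  motion=[
    [0.02, 0, -0.03, 0, 50],
    [0.02, 0, -0.03, 0, 50],
    [0.02, 0, 0, 0, 50],
    [0, 0, 0, 0, 50],
    [0, 0, 0, 0, 50],
  ],
)

```text
time: 32.38
tool_pos: [0.6597, 0.1339, 0.5302]
tcp_rot: [3.141, 0.044, -0.002]
wrist_force: [0.7, -0.1, -0.3]
width: 0.582
```

```bash
python3 - <<'E'
from h import *
print(pose())
im,K,T=shot('wrist','w11.png'); np.savez('w11',im=im,K=K,T=T); print(redblobs(im))
E
```

```text
(array([0.65974693, 0.13388697, 0.53023206]), np.float64(0.028330492723290388))
[([275.8, 186.6], [268, 180, 17, 19, 210]), ([277.5, 342.5], [273, 329, 11, 27, 250])]
```

View pics/w10.png

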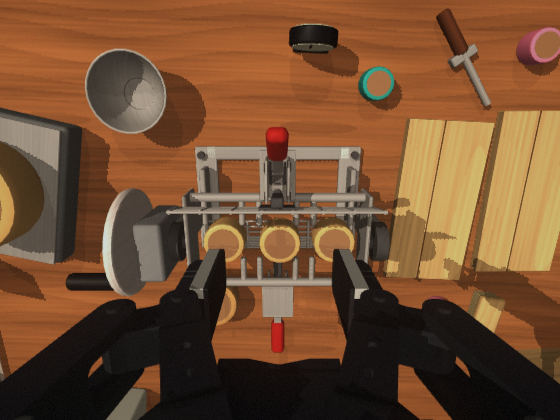

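```bash
python3 - <<'E'
from h import *
a=np.load('w10.npz');b=np.load('w11.npz');K=a['K']
def red(im):
    h=cv2.cvtColor(im,cv2.COLOR_RGB2HSV); m=((h[...,0]<7)|(h[...,0]>173))&(h[...,1]>170)&(h[...,2]>50)
    n,l,st,c=cv2.connectedComponentsWithStats(m.astype(np.uint8)); return [(c[k].round(1).tolist(),st[k].tolist()) for k in range(1,n) if st[k,4]>100]
print(red(a['im']),red(b['im']))
C=np.array([.5015,.1297,.21]);y=np.radians(1.6);X=np.array([np.cos(y),np.sin(y),0]);Z=np.array([0,0,1])
for r in (40,68,96):
    P=C+.104*X+.03*Z+r/1e3*(np.cos(1.13)*X+np.sin(1.13)*Z)
    print(r,P.round(3),proj(K,a['T'],P).round(1),proj(K,b['T'],P).round(1))
print(meet([ray(K,a['T'],275.3,137),ray(K,b['T'],275.8,186.6)]))
E
```

```text
[([276.6, 142.8], [266, 127, 22, 34, 665]), ([277.1, 336.6], [271, 320, 13, 33, 382])] [([276.5, 189.5], [268, 179, 18, 22, 339]), ([277.7, 342.2], [272, 328, 12, 28, 291])]
40 [0.623 0.133 0.276] [277.6 156.2] [277.2 196.9]
68 [0.634 0.133 0.302] [277.6 147.5] [277.1 192.8]
96 [0.646 0.134 0.327] [277.6 137.1] [277.  188.1]
(array([0.6454392 , 0.13543125, 0.31622593]), [np.float64(0.00030025179802902223), np.float64(0.00030025179802897046)])
```

Call:
play_rows(
  motion=[
    [-0.012, 0, 0.04, 0, 45],
    [-0.011, 0, 0.05, 0, 45],
    [0, 0, 0.05, 0, 45],
    [0, 0, 0.04, 0, 45],
    [0, 0, 0, 0, 45],
  ],
)

```text
time: 33.05
tool_pos: [0.6343, 0.1332, 0.3461]
tcp_rot: [3.14, 0.045, -0.014]
wrist_force: [0.1, 0.5, 1.0]
width: 0.528
```

Call:
play_rows(
  motion=[
    [0, 0, 0.02, 0, 45],
    [0, 0, 0.02, 0, 45],
    [0, 0, 0.015, 0, 45],
    [0, 0, 0.007, 0, 45],
    [0, 0, 0, 0, 45],
  ],
)

```text
time: 33.67
tool_pos: [0.6372, 0.1336, 0.288]
tcp_rot: [3.141, 0.044, -0.002]
wrist_force: [-0.4, -0.1, -0.4]
width: 0.524
```

Call:
play_rows(
  motion=[
    [0, 0, 0, 0, 10],
    [0, 0, 0, 0, 10],
    [0, 0, 0, 0, 10],
    [0, 0, 0, 0, 10],
  ],
  squeeze=30,
)

```text
time: 34.17
tool_pos: [0.6379, 0.1355, 0.29]
tcp_rot: [-3.138, -0.046, -0.003]
wrist_force: [0.4, 4.8, -0.5]
width: 0.226
```

```bash
python3 - <<'E'
from h import *
p,yaw=pose(); s=read_state(); print(p,yaw,s['width']*85.4,s['wrist_force'])
y=np.radians(1.6);X=np.array([np.cos(y),np.sin(y),0]);piv=np.array([.5015,.1297,.24])+.104*X
g=p+[0,0,.019]; d=g-piv; r=np.hypot(d@X,d[2]); th=np.arctan2(d[2],d@X); print(r,th)
w=[]
for t in np.linspace(th,-.03,16)[1:]:
    q=piv+r*np.cos(t)*X+[0,0,r*np.sin(t)-.019]; q[1]=p[1]+(q-p)@X*np.sin(y); w.append((*q,1.6,1,10))
print(go(*w))
E
```

```text
[0.63793455 0.13550444 0.28999206] 0.029206626342576078 19.29070594721134 [ 0.40140887  4.79327037 -0.50466639]
0.07628222762098046 1.130045503264784
[[0.0053,0.0,0.0027,0.0002,10],[0.005,0.0,0.0031,0.0,10],[0.0047,0.0,0.0035,0.0,10],[0.0045,0.0,0.0039,0.0,10],[0.0042,0.0,0.0042,0.0,10]]
[[0.0038,0.0,0.0045,0.0,10],[0.0035,0.0,0.0047,0.0,10],[0.003,0.0,0.0051,0.0,10],[0.0027,0.0,0.0052,0.0,10],[0.0023,0.0,0.0055,0.0,10]]
[[0.0018,0.0,0.0056,0.0,10],[0.0014,0.0,0.0057,0.0,10],[0.001,0.0,0.0058,0.0,10],[0.0005,0.0,0.0059,0.0,10],[0.0001,0.0,0.0059,0.0,10]]
(array([0.68171725, 0.13673515, 0.21869206]), np.float64(0.02794998928114016))
```

Call:
play_rows(
  motion=[
    [0.005, -0.002, 0.003, 0, 10],
    [0.005, 0, 0.003, 0, 10],
    [0.005, 0, 0.0035, 0, 10],
    [0.0045, 0, 0.004, 0, 10],
    [0.004, 0, 0.004, 0, 10],
  ],
)

```text
time: 34.8
tool_pos: [0.661, 0.1363, 0.2733]
tcp_rot: [-3.141, -0.044, -0.001]
wrist_force: [-3.5, -0.6, 6.6]
width: 0.225
```

Call:
play_rows(
  motion=[
    [0.004, 0, 0.0045, 0, 10],
    [0.0035, 0, 0.0045, 0, 10],
    [0.003, 0, 0.005, 0, 10],
    [0.0027, 0, 0.0052, 0, 10],
    [0.0023, 0, 0.0055, 0, 10],
  ],
)

```text
time: 35.42
tool_pos: [0.6773, 0.1368, 0.2487]
tcp_rot: [-3.141, -0.044, -0.004]
wrist_force: [-1.6, 0.5, 5.9]
width: 0.232
```

```bash
python3 - <<'E'
from h import *
p,yaw=pose(); s=read_state(); print(p,yaw,s['width']*85.4,s['wrist_force'])
y=np.radians(1.6);X=np.array([np.cos(y),np.sin(y),0]);piv=np.array([.5015,.1297,.24])+.104*X
d=p+[0,0,.019]-piv; print(np.hypot(d@X,d[2]),np.arctan2(d[2],d@X))
shot('wrist','w12.png')
E
```

```text
[0.67732683 0.1367935  0.24872604] 0.02816551812496859 19.778252650450437 [-1.62656867  0.46292107  5.85499162]
0.07711322093798578 0.36778539189691545
```

Call:
play_rows(
  motion=[
    [0.002, 0, 0.0056, 0, 10],
    [0.0014, 0, 0.0057, 0, 10],
    [0.001, 0, 0.0058, 0, 10],
    [0.0005, 0, 0.005, 0, 10],
    [0, 0, 0, 0, 10],
  ],
)

```text
time: 36.1
tool_pos: [0.683, 0.137, 0.2261]
tcp_rot: [-3.141, -0.044, -0.007]
wrist_force: [2.5, 0.5, 3.8]
width: 0.233
```

Call:
play_rows(
  motion=[
    [0, 0, 0.003, 0, 10],
    [0, 0, 0.003, 0, 10],
    [0, 0, 0.002, 0, 10],
    [0, 0, 0, 0, 10],
  ],
)

```text
time: 36.6
tool_pos: [0.6832, 0.137, 0.2185]
tcp_rot: [-3.141, -0.044, -0.008]
wrist_force: [3.6, 0.9, 5.2]
width: 0.228
```

```bash
python3 - <<'E'
from h import *
p,yaw=pose(); s=read_state(); print(p,yaw,s['width']*85.4,s['wrist_force'])
y=np.radians(1.6);X=np.array([np.cos(y),np.sin(y),0]);piv=np.array([.5015,.1297,.24])+.104*X
d=p+[0,0,.019]-piv; print(np.hypot(d@X,d[2]),np.arctan2(d[2],d@X))
E
```

```text
[0.68315196 0.13697902 0.21851336] 0.028140796999453172 19.476267852775177 [3.58916321 0.94861125 5.19976848]
0.07782411565726426 -0.031957533414444204
```

Call:
play_rows(
  motion=[
    [-0.001, 0, 0.002, 0, 10],
    [0, 0, 0.002, 0, 10],
    [0, 0, 0, 0, 10],
  ],
)

```text
time: 36.98
tool_pos: [0.6833, 0.137, 0.2179]
tcp_rot: [-3.14, -0.044, -0.014]
wrist_force: [-0.4, -0.3, 14.2]
width: 0.232
```

Call:
play_rows(
  motion=[
    [0, 0, 0.002, 0, 10],
    [0, 0, 0.002, 0, 10],
    [0, 0, 0, 0, 10],
  ],
)

```text
time: 37.35
tool_pos: [0.6834, 0.137, 0.2175]
tcp_rot: [-3.14, -0.044, -0.016]
wrist_force: [-5.8, -0.7, 25.9]
width: 0.23
```

```bash
python3 - <<'E'
from h import *
im,K,T=shot('side'); c=im[130:330,170:370]; cv2.imwrite('pics/s2.png',cv2.resize(c,None,fx=3,fy=3,interpolation=cv2.INTER_CUBIC)[:,:,::-1])
im,K,T=shot('wrist','w13.png')
E
```

```text
(no output)
```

View pics/w13.png

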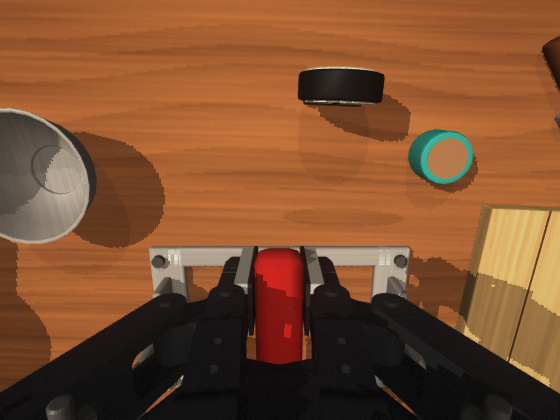

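Call:
play_rows(
  motion=[
    [0, 0, -0.004, 0, 10],
    [0, 0, -0.004, 0, 45],
    [0, 0, 0, 0, 45],
    [0, 0, 0, 0, 45],
    [0, 0, 0, 0, 45],
  ],
)

```text
time: 38.08
tool_pos: [0.6797, 0.1367, 0.2153]
tcp_rot: [3.141, 0.044, -0.003]
wrist_force: [-0.4, 0.0, 0.8]
width: 0.53
```

Call:
play_rows(
  motion=[
    [0, 0, -0.02, 0, 50],
    [0, 0, -0.04, 0, 50],
    [0, 0, -0.05, 0, 50],
    [0, 0, -0.05, 0, 50],
    [0, 0, -0.03, 0, 50],
  ],
)

```text
time: 38.7
tool_pos: [0.6809, 0.137, 0.4124]
tcp_rot: [-3.14, -0.044, -0.01]
wrist_force: [-0.4, 0.3, -0.3]
width: 0.585
```

```bash
python3 - <<'E'
from h import *
print(pose()); go((.432,.36,.40,91.6,12,70))
im,K,T=shot('wrist','w14.png')
E
```

```text
(array([0.68093917, 0.13698696, 0.41241782]), np.float64(0.02812929457523037))
[[-0.0202,-0.0192,0.001,-0.0208,70],[-0.0175,-0.0216,0.001,-0.0208,70],[-0.0146,-0.0237,0.001,-0.0208,70],[-0.0114,-0.0254,0.001,-0.0208,70],[-0.0079,-0.0267,0.0011,-0.0208,70]]
[[-0.0044,-0.0275,0.001,-0.0209,70],[-0.0008,-0.0279,0.0011,-0.0208,70],[0.0029,-0.0277,0.001,-0.0209,70],[0.0065,-0.0271,0.0011,-0.0208,70],[0.0099,-0.026,0.001,-0.0209,70]]
[[0.0133,-0.0245,0.0011,-0.0208,70],[0.0163,-0.0226,0.001,-0.0209,70]]
```

View pics/w14.png

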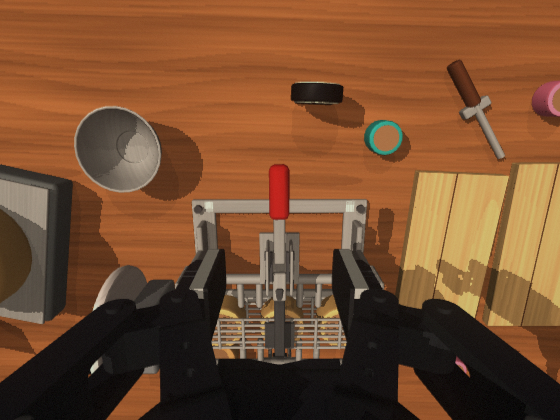

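Call:
play_rows(
  motion=[
    [-0.02, -0.019, 0, -0.0208, 70],
    [-0.0175, -0.0215, 0, -0.0208, 70],
    [-0.0145, -0.0235, 0, -0.0208, 70],
    [-0.0115, -0.0255, 0, -0.0208, 70],
    [-0.008, -0.0265, 0, -0.0208, 70],
  ],
)

```text
time: 39.38
tool_pos: [0.5761, 0.2297, 0.4077]
tcp_rot: [-2.959, -1.056, -0.002]
wrist_force: [-0.4, 0.4, -0.1]
width: 0.818
```

Call:
play_rows(
  motion=[
    [-0.0045, -0.0275, 0, -0.0208, 70],
    [-0.001, -0.028, 0, -0.0208, 70],
    [0.003, -0.0275, 0, -0.0208, 70],
    [0.0065, -0.027, 0, -0.0209, 70],
    [0.01, -0.026, 0, -0.0209, 70],
  ],
)

```text
time: 40.0
tool_pos: [0.4724, 0.3225, 0.4077]
tcp_rot: [2.462, 1.952, 0.002]
wrist_force: [0.7, 0.2, -0.7]
width: 0.82
```

Call:
play_rows(
  motion=[
    [0.0135, -0.0245, 0, -0.0209, 70],
    [0.0165, -0.0225, 0, -0.0209, 70],
    [0, 0, 0, 0, 70],
    [0, 0, 0, 0, 70],
  ],
)

```text
time: 40.5
tool_pos: [0.4321, 0.3593, 0.4072]
tcp_rot: [2.191, 2.251, 0.002]
wrist_force: [0.7, 0.3, -1.0]
width: 0.82
```

```bash
python3 - <<'E'
from h import *
print(pose())
im,K,T=shot('wrist','w15.png'); np.savez('w15',im=im,K=K,T=T)
print(proj(K,T,(.4323,.3747,.21)))
m=(im.max(2)<60).astype(np.uint8); n,l,st,c=cv2.connectedComponentsWithStats(m)
print([(c[k].round(1).tolist(),st[k].tolist()) for k in range(1,n) if st[k,4]>150])
t,Kt,Tt=shot('top'); s,Ks,Ts=shot('side')
E
```

```text
(array([0.43214665, 0.35928217, 0.40720582]), np.float64(1.5977396649574431))
[278.86856593 161.61051359]
[([322.8, 45.0], [239, 18, 176, 53, 1893]), ([280.0, 162.4], [269, 124, 23, 79, 1769]), ([313.6, 199.6], [291, 196, 50, 9, 213]), ([368.5, 208.0], [352, 198, 34, 21, 418]), ([325.2, 216.8], [290, 210, 73, 14, 589]), ([312.7, 263.9], [277, 238, 98, 43, 778]), ([271.0, 362.1], [0, 254, 560, 166, 51649]), ([549.7, 324.8], [538, 309, 22, 35, 445])]
```

View pics/w15.png

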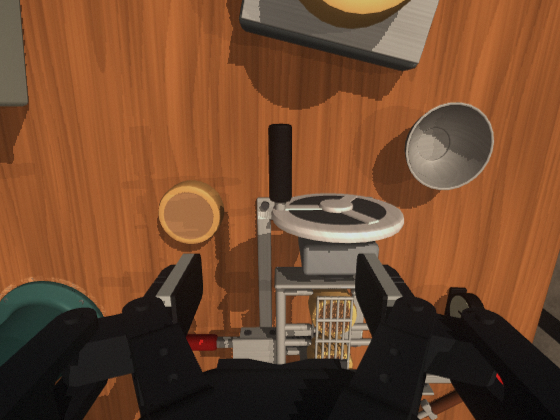

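Call:
play_rows(
  motion=[
    [0.012, 0, 0.03, 0, 60],
    [0.012, 0.001, 0.04, 0, 60],
    [0, 0, 0.05, 0, 60],
    [0, 0, 0.05, 0, 60],
    [0, 0, 0.03, 0, 60],
  ],
)

```text
time: 41.28
tool_pos: [0.4315, 0.3819, 0.2031]
tcp_rot: [-2.192, -2.25, 0.007]
wrist_force: [0.0, 0.4, 0.0]
width: 0.699
```

Call:
play_rows(
  motion=[
    [0, 0, 0.016, 0, 60],
    [0, 0, 0, 0, 15],
    [0, 0, 0, 0, 15],
    [0, 0, 0, 0, 15],
    [0, 0, 0, 0, 15],
  ],
  squeeze=40,
)

```text
time: 41.9
tool_pos: [0.4331, 0.3842, 0.1924]
tcp_rot: [2.189, 2.252, 0.005]
wrist_force: [0.2, -0.4, 4.4]
width: 0.269
```

```bash
python3 - <<'E'
from h import *
s=read_state(); print(pose(),s['width']*85.4,s['wrist_force'])
E
```

```text
(array([0.43306239, 0.38424436, 0.19241149]), np.float64(1.5990743194799628)) 22.94200876125307 [ 0.16586934 -0.43452771  4.43990604]
```

Call:
play_rows(
  motion=[
    [0, 0.002, -0.0155, 0, 15],
    [0, 0.006, -0.0145, 0, 15],
    [0, 0.0095, -0.0124, 0, 15],
    [0, 0.0124, -0.0095, 0, 15],
    [0, 0.0145, -0.006, 0, 15],
  ],
)

```text
time: 42.52
tool_pos: [0.4726, 0.3854, 0.2489]
tcp_rot: [-2.185, -2.249, 0.01]
wrist_force: [-10.1, 1.7, 1.1]
width: 0.264
```

Call:
play_rows(
  motion=[
    [0, 0.0155, -0.002, 0, 15],
    [0, 0.0155, 0.002, 0, 15],
    [0, 0.0145, 0.006, 0, 15],
    [0, 0.0124, 0.0095, 0, 15],
    [0, 0, 0, 0, 15],
  ],
)

```text
time: 43.15
tool_pos: [0.5359, 0.3874, 0.2345]
tcp_rot: [2.19, 2.252, 0.005]
wrist_force: [2.4, 2.5, -0.1]
width: 0.263
```

```bash
cat > ck.py <<'E'
from h import *
s=read_state(); p,_=pose(); print(p,s['width']*85.4,s['wrist_force'])
d=p-[.493,0,.191]; print('r',np.hypot(d[0],d[2]),'phi',np.degrees(np.arctan2(d[2],-d[0])))
E
python3 ck.py
```

```text
[0.53585543 0.3873511  0.23453817] 22.429380225586677 [ 2.42576378  2.5451232  -0.08936362]
r 0.061091407621988135 phi 134.54721781144553
```

Working well. Continue through the bottom and around.

Call:
play_rows(
  motion=[
    [0, 0.0095, 0.0124, 0, 15],
    [0, 0.006, 0.0145, 0, 15],
    [0, 0.002, 0.0155, 0, 15],
    [0, -0.002, 0.0155, 0, 15],
    [0, -0.006, 0.0145, 0, 15],
  ],
)

```text
time: 43.78
tool_pos: [0.546, 0.3877, 0.1639]
tcp_rot: [2.189, 2.251, 0.009]
wrist_force: [-3.2, 0.7, 12.3]
width: 0.266
```

Call:
play_rows(
  motion=[
    [0, -0.0095, 0.0124, 0, 15],
    [0, -0.0124, 0.0095, 0, 15],
    [0, -0.0145, 0.006, 0, 15],
    [0, -0.0155, 0.002, 0, 15],
    [0, 0, 0, 0, 15],
  ],
)

```text
time: 44.4
tool_pos: [0.4936, 0.3861, 0.1325]
tcp_rot: [2.188, 2.252, 0.007]
wrist_force: [3.3, 2.4, 3.1]
width: 0.264
```

```bash
python3 ck.py
```

```text
[0.49358025 0.38605707 0.13247351] 22.534318418869073 [3.32530558 2.37245143 3.06413129]
r 0.05852936937310874 phi -90.56803003438452
```

Call:
play_rows(
  motion=[
    [0, -0.0155, -0.002, 0, 15],
    [0, -0.0145, -0.006, 0, 15],
    [0, -0.0124, -0.0095, 0, 15],
    [0, -0.0095, -0.0124, 0, 15],
    [0, -0.006, -0.0145, 0, 15],
  ],
)

```text
time: 45.02
tool_pos: [0.4356, 0.3842, 0.1748]
tcp_rot: [2.189, 2.252, 0.005]
wrist_force: [9.5, 5.3, -7.4]
width: 0.263
```

Call:
play_rows(
  motion=[
    [0, -0.002, -0.0155, 0, 15],
    [0, 0.002, -0.0155, 0, 15],
    [0, 0.006, -0.0145, 0, 15],
    [0, 0.0095, -0.0124, 0, 15],
    [0, 0, 0, 0, 15],
  ],
)

```text
time: 45.65
tool_pos: [0.4481, 0.3846, 0.2323]
tcp_rot: [-2.188, -2.25, 0.005]
wrist_force: [-3.9, 3.9, 0.1]
width: 0.264
```

```bash
python3 ck.py
```

```text
[0.4480746  0.38459992 0.23228431] 22.556497078351274 [-3.85144601  3.88721829  0.08028036]
r 0.06101381054001712 phi 42.58153473588085
```

Call:
play_rows(
  motion=[
    [0, 0.0124, -0.0095, 0, 15],
    [0, 0.0145, -0.006, 0, 15],
    [0, 0.0155, -0.002, 0, 15],
    [0, 0.0155, 0.002, 0, 15],
    [0, 0.0145, 0.006, 0, 15],
  ],
)

```text
time: 46.28
tool_pos: [0.5213, 0.3869, 0.2454]
tcp_rot: [-2.188, -2.251, -0.001]
wrist_force: [-6.0, 1.7, 7.5]
width: 0.266
```

Call:
play_rows(
  motion=[
    [0, 0.0124, 0.0095, 0, 15],
    [0, 0.0095, 0.0124, 0, 15],
    [0, 0.006, 0.0145, 0, 15],
    [0, 0.002, 0.0155, 0, 15],
    [0, 0, 0, 0, 15],
  ],
)

```text
time: 46.9
tool_pos: [0.5529, 0.3879, 0.1906]
tcp_rot: [-2.19, -2.252, -0.004]
wrist_force: [3.5, 4.6, -2.8]
width: 0.263
```

```bash
python3 ck.py
```

```text
[0.55286728 0.38786431 0.19063167] 22.489326111378237 [ 3.53041149  4.62968745 -2.76012057]
r 0.059868408529819894 phi -179.64749399010464
```

Call:
play_rows(
  motion=[
    [0, 0, 0.003, 0, 15],
    [0, 0, 0, 0, 15],
    [0, 0, 0, 0, 15],
  ],
)

```text
time: 47.28
tool_pos: [0.5529, 0.3879, 0.1893]
tcp_rot: [2.19, 2.252, 0.005]
wrist_force: [1.7, 3.4, 6.0]
width: 0.267
```

Call:
play_rows(
  motion=[
    [0, 0, 0.003, 0, 15],
    [0, 0, 0, 0, 15],
    [0, 0, 0, 0, 15],
  ],
)

```text
time: 47.65
tool_pos: [0.553, 0.3879, 0.1886]
tcp_rot: [2.189, 2.252, 0.007]
wrist_force: [-0.6, 1.9, 13.3]
width: 0.266
```

```bash
python3 ck.py
```

```text
[0.55297112 0.38790116 0.18857101] 22.70448826920357 [-0.62281917  1.85120116 13.32255541]
r 0.06002028798162822 phi -177.68063560791978
```

Call:
play_rows(
  motion=[
    [0, 0, 0.004, 0, 15],
    [0, 0, 0, 0, 15],
    [0, 0, 0, 0, 15],
  ],
)

```text
time: 48.02
tool_pos: [0.5531, 0.388, 0.1882]
tcp_rot: [2.189, 2.252, 0.009]
wrist_force: [-7.0, -3.3, 26.5]
width: 0.266
```

Call:
play_rows(
  motion=[
    [0, 0, -0.008, 0, 15],
    [0, 0, 0, 0, 50],
    [0, 0, 0, 0, 50],
    [0, 0, -0.03, 0, 60],
    [0, 0, -0.05, 0, 60],
  ],
)

```text
time: 48.65
tool_pos: [0.5498, 0.3852, 0.2647]
tcp_rot: [-2.189, -2.251, 0.015]
wrist_force: [0.4, 0.5, 0.5]
width: 0.7
```

Call:
play_rows(
  motion=[
    [0, 0, -0.05, 0, 60],
    [0, 0, -0.05, 0, 60],
    [0, 0, -0.05, 0, 60],
    [0, 0, -0.02, 0, 60],
    [0, 0, 0, 0, 60],
  ],
)

```text
time: 49.28
tool_pos: [0.5522, 0.387, 0.4391]
tcp_rot: [2.19, 2.252, 0.002]
wrist_force: [-0.1, -0.2, 0.4]
width: 0.703
```

```bash
python3 - <<'E'
from h import *
print(pose()); go((.60,.133,.47,1.6,12,50))
E
```

```text
(array([0.55218279, 0.38695733, 0.4390528 ]), np.float64(1.5988422516622198))
[[-0.0213,0.0034,-0.0026,0.0208,50],[-0.0206,0.0061,-0.0026,0.0208,50],[-0.0197,0.0088,-0.0026,0.0208,50],[-0.0184,0.0113,-0.0026,0.0208,50],[-0.0167,0.0135,-0.0026,0.0209,50]]
[[-0.0148,0.0156,-0.0026,0.0208,50],[-0.0127,0.0174,-0.0026,0.0209,50],[-0.0102,0.0189,-0.0025,0.0208,50],[-0.0077,0.0201,-0.0026,0.0209,50],[-0.005,0.021,-0.0025,0.0208,50]]
[[-0.0022,0.0214,-0.0026,0.0209,50],[0.0006,0.0216,-0.0025,0.0208,50]]
```

Call:
play_rows(
  motion=[
    [-0.0213, 0.0034, -0.0026, 0.0208, 50],
    [-0.0206, 0.0061, -0.0026, 0.0208, 50],
    [-0.0197, 0.0088, -0.0026, 0.0208, 50],
    [-0.0184, 0.0113, -0.0026, 0.0208, 50],
    [-0.0167, 0.0135, -0.0026, 0.0208, 50],
  ],
)

```text
time: 49.9
tool_pos: [0.5711, 0.28, 0.4469]
tcp_rot: [-2.8, -1.424, 0.011]
wrist_force: [0.2, -0.8, 0.1]
width: 0.587
```

Call:
play_rows(
  motion=[
    [-0.015, 0.0156, -0.0026, 0.0208, 50],
    [-0.0127, 0.0175, -0.0026, 0.0208, 50],
    [-0.01, 0.019, -0.0026, 0.0208, 50],
    [-0.0075, 0.02, -0.0026, 0.0209, 50],
    [-0.005, 0.021, -0.0026, 0.0209, 50],
  ],
)

```text
time: 50.52
tool_pos: [0.5914, 0.1744, 0.46]
tcp_rot: [3.109, 0.448, -0.011]
wrist_force: [-0.4, -0.3, 0.3]
width: 0.579
```

Call:
play_rows(
  motion=[
    [-0.002, 0.0215, -0.0026, 0.0209, 50],
    [0.0005, 0.0215, -0.0026, 0.0209, 50],
    [0, 0, 0, 0, 50],
    [0, 0, 0, 0, 50],
  ],
)

```text
time: 51.02
tool_pos: [0.5998, 0.1334, 0.4672]
tcp_rot: [3.141, 0.047, -0.006]
wrist_force: [-0.4, 0.4, 0.0]
width: 0.584
```

```bash
python3 - <<'E'
from h import *
print(pose())
im,K,T=shot('wrist','w16.png'); np.savez('w16',im=im,K=K,T=T); print(redblobs(im))
y=np.radians(1.6);X=np.array([np.cos(y),np.sin(y),0]);C=np.array([.5015,.1297,.21])
for r in (.144,.172,.2): print(r,proj(K,T,C+r*X+[0,0,.03]).round(1),proj(K,T,C-r*X-[0,0,.03]).round(1))
go((.677,.1365,.33,1.6,4,50),(.677,.1365,.222,1.6,5,50))
E
```

```text
(array([0.59981199, 0.13336788, 0.46719547]), np.float64(0.02994712057866839))
[([277.3, 104.0], [269, 78, 18, 53, 897]), ([277.8, 335.8], [272, 320, 13, 31, 348])]
0.144 [278.3 130.2] [277.8 320.4]
0.172 [278.3 103.5] [277.8 335.8]
0.2 [278.4  75.5] [277.7 350.8]
[[0.0193,-0.0001,0.0344,0.0001,50],[0.0193,-0.0002,0.0345,0.0001,50],[0.0193,-0.0002,0.0344,0.0001,50],[0.0193,-0.0001,0.0345,0.0,50],[-0.0,-0.0,0.0216,0.0,50]]
[[-0.0,-0.0,0.0216,0.0,50],[-0.0,-0.0,0.0216,0.0,50],[-0.0,-0.0,0.0216,0.0,50],[-0.0,-0.0,0.0216,0.0,50]]
```

Call:
play_rows(
  motion=[
    [0.02, -0.0005, 0.0345, 0, 50],
    [0.02, 0, 0.0345, 0, 50],
    [0.02, 0, 0.0345, 0, 50],
    [0.02, 0, 0.0345, 0, 50],
    [0, 0, 0.03, 0, 45],
  ],
)

```text
time: 51.7
tool_pos: [0.6805, 0.1368, 0.2986]
tcp_rot: [3.141, 0.048, -0.004]
wrist_force: [-1.3, -0.2, -0.7]
width: 0.527
```

Call:
play_rows(
  motion=[
    [0, 0, 0.03, 0, 45],
    [0, 0, 0.025, 0, 45],
    [0, 0, 0.015, 0, 45],
    [0, 0, 0.007, 0, 45],
    [0, 0, 0, 0, 45],
  ],
)

```text
time: 52.32
tool_pos: [0.6803, 0.1361, 0.2248]
tcp_rot: [-3.141, -0.045, 0.0]
wrist_force: [-0.2, 0.1, 0.4]
width: 0.525
```

Call:
play_rows(
  motion=[
    [0, 0, 0, 0, 10],
    [0, 0, 0, 0, 10],
    [0, 0, 0, 0, 10],
    [0, 0, 0, 0, 10],
  ],
  squeeze=40,
)

```text
time: 52.82
tool_pos: [0.6811, 0.1368, 0.2264]
tcp_rot: [-3.14, -0.045, -0.004]
wrist_force: [-0.8, 4.8, 5.8]
width: 0.227
```

```bash
cat > op.py <<'E'
from h import *
p,yaw=pose(); s=read_state(); print(p,yaw,s['width']*85.4,s['wrist_force'])
y=np.radians(1.6);X=np.array([np.cos(y),np.sin(y),0]);piv=np.array([.5015,.1297,.24])+.104*X
g=p+[0,0,.019]; d=g-piv; r=np.hypot(d@X,d[2]); th=np.arctan2(d[2],d@X); print(r,th)
w=[]
for t in np.linspace(th,1.2,16)[1:]:
    q=piv+r*np.cos(t)*X+[0,0,r*np.sin(t)-.019]; q[1]=p[1]+(q-p)@X*np.sin(y); w.append((*q,1.6,1,10))
go(*w)
E
python3 op.py
```

```text
[0.6810656  0.136823   0.22640302] 0.0284762814177792 19.398308540270754 [-0.76459296  4.79188242  5.78491982]
0.07588706742403503 0.07125842719292523
[[-0.0006,0.0,-0.0057,0.0001,10],[-0.001,0.0,-0.0056,-0.0,10],[-0.0015,0.0,-0.0055,-0.0,10],[-0.0018,0.0,-0.0054,-0.0,10],[-0.0023,0.0,-0.0052,-0.0,10]]
[[-0.0027,0.0,-0.0051,-0.0,10],[-0.003,0.0,-0.0048,-0.0,10],[-0.0034,0.0,-0.0046,-0.0,10],[-0.0037,0.0,-0.0043,-0.0,10],[-0.0041,0.0,-0.0041,-0.0,10]]
[[-0.0043,0.0,-0.0037,-0.0,10],[-0.0046,0.0,-0.0034,-0.0,10],[-0.0048,0.0,-0.003,-0.0,10],[-0.0051,0.0,-0.0027,-0.0,10],[-0.0052,0.0,-0.0022,-0.0,10]]
```

Call:
play_rows(
  motion=[
    [-0.0006, -0.001, -0.0057, 0, 10],
    [-0.001, 0, -0.0056, 0, 10],
    [-0.0015, 0, -0.0055, 0, 10],
    [-0.0018, 0, -0.0054, 0, 10],
    [-0.0023, 0, -0.0052, 0, 10],
  ],
)

```text
time: 53.45
tool_pos: [0.6741, 0.1366, 0.2497]
tcp_rot: [-3.141, -0.044, -0.002]
wrist_force: [5.8, 3.9, -7.8]
width: 0.223
```

Call:
play_rows(
  motion=[
    [-0.0027, 0, -0.005, 0, 10],
    [-0.003, 0, -0.0048, 0, 10],
    [-0.0034, 0, -0.0046, 0, 10],
    [-0.0037, 0, -0.0043, 0, 10],
    [-0.0041, 0, -0.0041, 0, 10],
  ],
)

```text
time: 54.08
tool_pos: [0.6578, 0.1361, 0.2728]
tcp_rot: [-3.141, -0.044, -0.004]
wrist_force: [5.7, 3.1, -8.0]
width: 0.223
```

```bash
python3 op.py
```

```text
[0.65775315 0.13611324 0.27282786] 0.02798452801610632 19.06972727793308 [ 5.7466332   3.0613575  -7.97195481]
0.0736809353734719 0.7801828871040004
[[-0.0014,0.0,-0.0014,0.0,10],[-0.0015,0.0,-0.0014,0.0,10],[-0.0016,0.0,-0.0014,0.0,10],[-0.0016,0.0,-0.0013,0.0,10],[-0.0016,0.0,-0.0013,0.0,10]]
[[-0.0016,0.0,-0.0012,0.0,10],[-0.0017,0.0,-0.0012,0.0,10],[-0.0018,0.0,-0.0011,0.0,10],[-0.0017,0.0,-0.0011,0.0,10],[-0.0018,0.0,-0.0011,0.0,10]]
[[-0.0018,0.0,-0.0009,0.0,10],[-0.0019,0.0,-0.001,0.0,10],[-0.0018,0.0,-0.0008,0.0,10],[-0.0019,0.0,-0.0009,0.0,10],[-0.0019,0.0,-0.0007,0.0,10]]
```

Call:
play_rows(
  motion=[
    [-0.0043, 0, -0.0037, 0, 10],
    [-0.0046, 0, -0.0034, 0, 10],
    [-0.0048, 0, -0.003, 0, 10],
    [-0.005, 0, -0.0027, 0, 10],
    [-0.005, 0, -0.0022, 0, 10],
  ],
)

```text
time: 54.7
tool_pos: [0.6344, 0.1354, 0.2888]
tcp_rot: [-3.141, -0.044, -0.007]
wrist_force: [6.3, 4.1, -4.7]
width: 0.223
```

```bash
python3 op.py
```

```text
[0.6344352  0.13542644 0.28881834] 0.027851853857542016 19.07722651825643 [ 6.28486294  4.13539877 -4.69743601]
0.07377559546841109 1.1661754604301886
[[-0.0001,0.0,-0.0001,-0.0,10],[-0.0001,0.0,-0.0,-0.0,10],[-0.0002,0.0,-0.0001,-0.0,10],[-0.0002,0.0,-0.0001,-0.0,10],[-0.0001,0.0,-0.0,-0.0,10]]
[[-0.0002,0.0,-0.0001,-0.0,10],[-0.0001,0.0,-0.0,-0.0,10],[-0.0002,0.0,-0.0001,-0.0,10],[-0.0001,0.0,-0.0001,-0.0,10],[-0.0002,0.0,-0.0,-0.0,10]]
[[-0.0001,0.0,-0.0001,-0.0,10],[-0.0002,0.0,-0.0001,-0.0,10],[-0.0001,0.0,-0.0,-0.0,10],[-0.0002,0.0,-0.0001,-0.0,10],[-0.0002,0.0,-0.0,-0.0,10]]
```

Push a little further to the open stop, watching force.

Call:
play_rows(
  motion=[
    [-0.003, 0, -0.001, 0, 10],
    [-0.003, 0, -0.001, 0, 10],
    [0, 0, 0, 0, 10],
  ],
)

```text
time: 55.08
tool_pos: [0.6282, 0.1352, 0.2913]
tcp_rot: [-3.141, -0.044, -0.006]
wrist_force: [6.3, 2.8, -2.8]
width: 0.225
```

Call:
play_rows(
  motion=[
    [-0.003, 0, -0.001, 0, 10],
    [0, 0, 0, 0, 10],
  ],
)

```text
time: 55.32
tool_pos: [0.6253, 0.1351, 0.2923]
tcp_rot: [-3.141, -0.043, -0.006]
wrist_force: [5.5, 3.6, -3.0]
width: 0.223
```

```bash
python3 op.py | head -2
```

```text
[0.62525879 0.13514007 0.29226783] 0.027674245498297667 19.05594435905015 [ 5.54493194  3.57829649 -2.9545194 ]
0.07398391748790062 1.2989923573625728
```

Call:
play_rows(
  motion=[
    [0.001, 0, 0, 0, 40],
    [0, 0, 0, 0, 45],
    [0, 0, 0, 0, 45],
    [0, 0, -0.02, 0, 45],
    [0, 0, -0.03, 0, 45],
  ],
)

```text
time: 55.95
tool_pos: [0.624, 0.135, 0.3435]
tcp_rot: [3.141, 0.044, -0.003]
wrist_force: [0.6, -0.0, 1.5]
width: 0.528
```

Call:
play_rows(
  motion=[
    [0, 0, -0.045, 0, 45],
    [-0.01, 0, -0.045, 0, 45],
    [-0.015, 0, -0.03, 0, 45],
    [0, 0, 0, 0, 45],
    [0, 0, 0, 0, 45],
  ],
)

```text
time: 56.58
tool_pos: [0.5995, 0.1344, 0.4627]
tcp_rot: [3.141, 0.044, 0.0]
wrist_force: [1.1, 0.8, -1.0]
width: 0.529
```

```bash
python3 - <<'E'
from h import *
print(pose())
im,K,T=shot('wrist','w17.png'); np.savez('w17',im=im,K=K,T=T); print(redblobs(im))
y=np.radians(1.6);X=np.array([np.cos(y),np.sin(y),0]);piv=np.array([.5015,.1297,.24])+.104*X
for t in (1.0,1.13,1.2,1.25,1.3):
  print(t,[proj(K,T,piv+r*(np.cos(t)*X+[0,0,np.sin(t)])).round(1).tolist() for r in (.04,.068,.096)])
for q in ((.4998,.1997,.228),(.502,.1290,.228),(.504,.06,.228)): print(find(im,K,T,q,.228))
E
```

```text
(array([0.59946174, 0.13439036, 0.46270127]), np.float64(0.028108290255357448))
[([277.6, 140.9], [267, 132, 23, 29, 363]), ([278.9, 338.8], [273, 323, 13, 31, 357])]
1.0 [[279.2, 152.3], [279.3, 139.3], [279.4, 123.7]]
1.13 [[279.2, 157.2], [279.3, 148.3], [279.4, 137.6]]
1.2 [[279.2, 159.9], [279.3, 153.4], [279.4, 145.5]]
1.25 [[279.2, 161.9], [279.3, 157.1], [279.4, 151.2]]
1.3 [[279.2, 163.9], [279.3, 160.8], [279.4, 157.0]]
(array([0.5001, 0.2036, 0.228 ]), (219.5, 248.0, 10.0))
(array([0.5081, 0.1303, 0.228 ]), (278.62531969309464, 243.616368286445, 782.0))
(array([0.5043, 0.057 , 0.228 ]), (337.5, 248.0, 10.0))
```

View pics/w17.png

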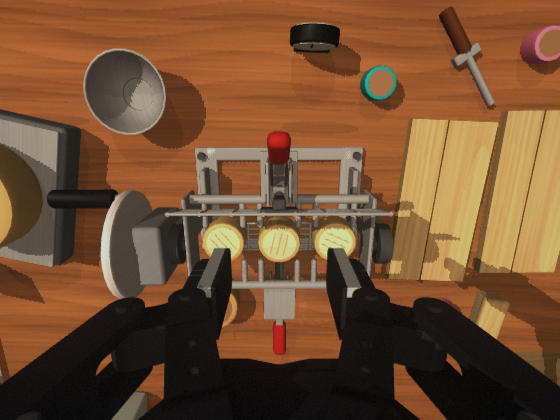

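```bash
python3 - <<'E'
from h import *
a=np.load('w17.npz');b=np.load('w1.npz');K=a['K']
im=a['im']; g=cv2.cvtColor(im,cv2.COLOR_RGB2HSV); m=((im[...,0]>190)&(im[...,1]>150)).astype(np.uint8)
m[:215]=0;m[265:]=0;m[:,:195]=0;m[:,362:]=0
m=cv2.morphologyEx(m,cv2.MORPH_CLOSE,np.ones((5,5)))
n,l,st,c=cv2.connectedComponentsWithStats(m)
for k in range(1,n):
    if st[k,4]>100: print(st[k],onz(K,a['T'],*c[k],.228).round(4))
for u,v in ((223,241),(280,241),(335,240)): print(onz(K,a['T'],u,v,.228).round(4))
for u,v in ((341,3),(449,0),(338,219),(434,216)): print('pl',onz(K,b['T'],u,v,.02).round(4))
im,K,T=shot('wrist')
go((.4995,.199,.29,91.6,10,70))
E
```

```text
[203 224  40  35 937] [0.5122 0.1994 0.228 ]
[ 259  228   40   33 1066] [0.5083 0.1305 0.228 ]
[315 228  40  31 847] [0.5145 0.0621 0.228 ]
[0.5097 0.1991 0.228 ]
[0.5117 0.1287 0.228 ]
[0.5149 0.0609 0.228 ]
pl [ 0.6764 -0.2586  0.02  ]
pl [ 0.6794 -0.4039  0.02  ]
pl [ 0.3679 -0.2692  0.02  ]
pl [ 0.3723 -0.4237  0.02  ]
[[-0.0098,-0.0067,0.0171,-0.025,70],[-0.0086,-0.0082,0.0171,-0.025,70],[-0.0072,-0.0094,0.0171,-0.025,70],[-0.0057,-0.0105,0.0171,-0.025,70],[-0.004,-0.0112,0.0171,-0.025,70]]
[[-0.0021,-0.0117,0.0171,-0.025,70],[-0.0003,-0.0119,0.0171,-0.025,70],[0.0016,-0.0118,0.017,-0.025,70],[0.0034,-0.0114,0.0171,-0.025,70],[0.0051,-0.0107,0.017,-0.025,70]]
```

```bash
python3 - <<'E'
from h import *
go((.504,.199,.45,91.6,9,70),(.504,.199,.30,91.6,4,70))
E
```

```text
[[-0.0104,-0.0075,0.0012,-0.0278,70],[-0.0089,-0.0092,0.0012,-0.0278,70],[-0.0072,-0.0106,0.0012,-0.0278,70],[-0.0052,-0.0116,0.0012,-0.0278,70],[-0.0032,-0.0124,0.0012,-0.0278,70]]
[[-0.0009,-0.0127,0.0012,-0.0277,70],[0.0013,-0.0127,0.0012,-0.0278,70],[0.0035,-0.0123,0.0012,-0.0277,70],[0.0055,-0.0116,0.0012,-0.0278,70],[0.0,0.0,0.0375,0.0,70]]
[[0.0,0.0,0.0375,0.0,70],[0.0,0.0,0.0375,0.0,70],[0.0,0.0,0.0375,0.0,70]]
```

Call:
play_rows(
  motion=[
    [-0.0105, -0.0075, 0.001, -0.0278, 70],
    [-0.009, -0.009, 0.001, -0.0278, 70],
    [-0.007, -0.0105, 0.001, -0.0278, 70],
    [-0.005, -0.0115, 0.001, -0.0278, 70],
    [-0.003, -0.0125, 0.001, -0.0278, 70],
  ],
)

```text
time: 57.3
tool_pos: [0.5464, 0.1705, 0.4556]
tcp_rot: [-2.823, -1.376, 0.006]
wrist_force: [0.3, -0.1, -0.6]
width: 0.822
```

Call:
play_rows(
  motion=[
    [-0.001, -0.0125, 0.001, -0.0278, 70],
    [0.0015, -0.0125, 0.001, -0.0278, 70],
    [0.0035, -0.0125, 0.001, -0.0278, 70],
    [0.0055, -0.0115, 0.001, -0.0278, 70],
    [0, 0, 0.0375, 0, 70],
  ],
)

```text
time: 57.92
tool_pos: [0.5055, 0.1998, 0.4178]
tcp_rot: [2.185, 2.255, 0.006]
wrist_force: [0.2, 0.8, -0.3]
width: 0.819
```

Call:
play_rows(
  motion=[
    [0, 0, 0.0375, 0, 70],
    [0, 0, 0.0375, 0, 70],
    [0, 0, 0.0375, 0, 70],
    [0, 0, 0, 0, 70],
    [0, 0, 0, 0, 70],
  ],
)

```text
time: 58.55
tool_pos: [0.5052, 0.1991, 0.3044]
tcp_rot: [2.189, 2.254, 0.0]
wrist_force: [0.1, 0.2, 1.2]
width: 0.817
```

```bash
cat > cc.py <<'E'
from h import *
def cage_cheeses(im,K,T,ys):
    b=im.astype(int); m=((b[...,0]>150)&(b[...,1]>115)&(b[...,0]-b[...,2]>35)&(b[...,0]-b[...,1]<60)).astype(np.uint8)
    for g in ys:
        u,v=proj(K,T,(*g,.228)); r=np.linalg.norm(proj(K,T,(g[0]+.027,g[1],.228))-[u,v])
        w=np.zeros_like(m); cv2.circle(w,(int(u),int(v)),int(1.45*r),1,-1); mm=cv2.morphologyEx(m*w,cv2.MORPH_OPEN,np.ones((3,3)))
        n,l,st,c=cv2.connectedComponentsWithStats(cv2.morphologyEx(mm,cv2.MORPH_CLOSE,np.ones((5,5))))
        k=1+np.argmax(st[1:,4]); x,y,ww,hh,ar=st[k]
        print('pred',(round(u),round(v)),'r',round(r,1),'bbox',st[k],'ctr',onz(K,T,x+ww/2,y+hh/2,.228).round(4),'centroid',onz(K,T,*c[k],.228).round(4))
if __name__=='__main__':
    print(pose()); im,K,T=shot('wrist','c_%d.png'%(read_state()['time']*10)); cage_cheeses(im,K,T,[(.504,.199),(.506,.129),(.508,.06)])
E
python3 cc.py
```

```text
(array([0.50520154, 0.19905665, 0.30440969]), np.float64(1.6001678583973062))
pred (277, 212) r 38.7 bbox [ 243  172   73   70 4018] ctr [0.5058 0.2027 0.228 ] centroid [0.5058 0.203  0.228 ]
pred (277, 300) r 35.6 bbox [ 246  264   61   61 2519] ctr [0.5057 0.1337 0.228 ] centroid [0.5083 0.1369 0.228 ]
pred (277, 374) r 33.0 bbox [263 342  41  22 599] ctr [0.5128 0.0807 0.228 ] centroid [0.5141 0.0807 0.228 ]
```

Call:
play_rows(
  motion=[
    [0.002, 0, 0.03, 0, 70],
    [0, 0, 0.03, 0, 70],
    [0, 0, 0.025, 0, 70],
    [0, 0, 0.013, 0, 70],
    [0, 0, 0, 0, 70],
  ],
)

```text
time: 59.22
tool_pos: [0.504, 0.201, 0.2057]
tcp_rot: [-2.188, -2.253, 0.002]
wrist_force: [-5.1, 0.0, -1.9]
width: 0.817
```

Call:
play_rows(
  motion=[
    [0, 0, 0, 0, 40],
    [0, 0, 0, 0, 40],
    [0, 0, 0, 0, 40],
    [0, 0, 0, 0, 40],
  ],
  squeeze=35,
)

```text
time: 59.72
tool_pos: [0.5059, 0.2013, 0.2074]
tcp_rot: [2.188, 2.253, 0.004]
wrist_force: [-2.4, 0.3, 4.8]
width: 0.617
```

```bash
python3 - <<'E'
from h import *
s=read_state();print(pose(),s['width']*85.4,s['wrist_force']); p,y=pose()
go((p[0],p[1],.30,91.6,4,40),(.52,.02,.30,45,6,40),(.605,-.336,.20,0,10,40))
E
```

```text
(array([0.50585907, 0.20130841, 0.20743003]), np.float64(1.6001132253817887)) 52.6926745792418 [-2.35649382  0.31492001  4.82022986]
[[0.0,0.0,-0.0231,0.0001,40],[0.0,0.0,-0.0232,0.0,40],[0.0,0.0,-0.0231,0.0001,40],[0.0,0.0,-0.0232,0.0,40],[-0.0303,0.0015,0.0,0.0216,40]]
[[-0.0298,0.0056,0.0,0.0216,40],[-0.0288,0.0096,0.0,0.0216,40],[-0.0272,0.0134,0.0,0.0216,40],[-0.0251,0.0169,0.0,0.0215,40],[-0.0226,0.0201,0.0,0.0216,40]]
[[-0.0192,0.0312,0.01,0.0125,40],[-0.0166,0.0326,0.01,0.0125,40],[-0.014,0.0338,0.01,0.0125,40],[-0.0114,0.0348,0.01,0.0125,40],[-0.0086,0.0356,0.01,0.0125,40]]
[[-0.0058,0.0361,0.01,0.0125,40],[-0.0029,0.0365,0.01,0.0125,40],[-0.0,0.0366,0.01,0.0125,40],[0.0028,0.0365,0.01,0.0125,40],[0.0057,0.0361,0.01,0.0125,40]]
```

Call:
play_rows(
  motion=[
    [0, 0, -0.023, 0, 40],
    [0, 0, -0.023, 0, 40],
    [0, 0, -0.023, 0, 40],
    [0, 0, -0.024, 0, 40],
    [-0.0303, 0.0015, 0, 0.0216, 40],
  ],
)

```text
time: 60.35
tool_pos: [0.5093, 0.172, 0.3016]
tcp_rot: [2.335, 2.097, 0.01]
wrist_force: [0.6, 0.1, -1.6]
width: 0.613
```

Call:
play_rows(
  motion=[
    [-0.03, 0.0056, 0, 0.0216, 40],
    [-0.0288, 0.0096, 0, 0.0216, 40],
    [-0.0272, 0.0134, 0, 0.0216, 40],
    [-0.025, 0.017, 0, 0.0216, 40],
    [-0.0226, 0.02, 0, 0.0216, 40],
  ],
)

```text
time: 60.98
tool_pos: [0.5199, 0.0183, 0.2987]
tcp_rot: [2.904, 1.196, 0.002]
wrist_force: [0.6, -0.2, -1.4]
width: 0.614
```

Call:
play_rows(
  motion=[
    [-0.0192, 0.0312, 0.01, 0.0125, 40],
    [-0.0166, 0.0326, 0.01, 0.0125, 40],
    [-0.014, 0.0338, 0.01, 0.0125, 40],
    [-0.0114, 0.0348, 0.01, 0.0125, 40],
    [-0.0086, 0.0356, 0.01, 0.0125, 40],
  ],
)

```text
time: 61.6
tool_pos: [0.5626, -0.1602, 0.2483]
tcp_rot: [3.081, 0.609, 0.002]
wrist_force: [1.4, 0.4, -0.9]
width: 0.612
```

Call:
play_rows(
  motion=[
    [-0.0058, 0.036, 0.01, 0.0125, 40],
    [-0.003, 0.0365, 0.01, 0.0125, 40],
    [0, 0.0365, 0.01, 0.0125, 40],
    [0.003, 0.0365, 0.01, 0.0125, 40],
    [0.0057, 0.036, 0.01, 0.0125, 40],
  ],
)

```text
time: 62.22
tool_pos: [0.6051, -0.3379, 0.198]
tcp_rot: [3.141, -0.004, 0.001]
wrist_force: [0.6, 0.4, -1.5]
width: 0.614
```

Call:
play_rows(
  motion=[
    [0, 0, 0.04, 0, 40],
    [0, 0, 0.04, 0, 40],
    [0, 0, 0.03, 0, 40],
    [0, 0, 0, 0, 40],
    [0, 0, 0, 0, 40],
  ],
)

```text
time: 62.85
tool_pos: [0.6054, -0.3367, 0.09]
tcp_rot: [3.14, 0.001, 0.003]
wrist_force: [0.5, 0.2, -0.5]
width: 0.615
```

```bash
python3 - <<'E'
from h import *
s=read_state();print(pose(),s['width']*85.4,s['wrist_force'])
E
```

```text
(array([ 0.60538636, -0.33674955,  0.08999536]), np.float64(0.00046407825952495094)) 52.507981296803656 [ 0.48946407  0.2379328  -0.53071086]
```

Call:
play_rows(
  motion=[
    [0, 0, 0.025, 0, 40],
    [0, 0, 0.018, 0, 40],
    [0, 0, 0.009, 0, 40],
    [0, 0, 0.001, 0, 40],
    [0, 0, 0, 0, 40],
  ],
)

```text
time: 63.48
tool_pos: [0.6046, -0.3358, 0.0385]
tcp_rot: [-3.141, -0.001, -0.0]
wrist_force: [-4.6, 3.7, 9.3]
width: 0.617
```

Call:
play_rows(
  motion=[
    [0, 0, 0.001, 0, 40],
    [0, 0, 0.001, 0, 40],
    [0, 0, 0, 0, 40],
    [0, 0, 0, 0, 40],
  ],
)

```text
time: 63.98
tool_pos: [0.6047, -0.3358, 0.0384]
tcp_rot: [-3.141, -0.001, -0.0]
wrist_force: [-8.3, 5.9, 18.8]
width: 0.619
```

Call:
play_rows(
  motion=[
    [0, 0, -0.002, 0, 40],
    [0, 0, 0, 0, 40],
    [0, 0, 0, 0, 60],
    [0, 0, 0, 0, 74],
    [0, 0, 0, 0, 78],
  ],
)

```text
time: 64.6
tool_pos: [0.6044, -0.336, 0.0355]
tcp_rot: [-3.141, -0.001, 0.0]
wrist_force: [-0.7, -0.7, -0.3]
width: 0.913
```

Call:
play_rows(
  motion=[
    [0, 0, -0.02, 0, 78],
    [0, 0, -0.04, 0, 78],
    [0, 0, -0.06, 0, 78],
    [0, 0, -0.06, 0, 78],
    [0, 0, -0.06, 0, 70],
  ],
)

```text
time: 65.22
tool_pos: [0.6044, -0.336, 0.2797]
tcp_rot: [3.141, 0.001, 0.003]
wrist_force: [0.4, 0.2, -0.0]
width: 0.819
```

```bash
python3 - <<'E'
from h import *
im,K,T=shot('wrist','p1.png'); print(find(im,K,T,(.6047,-.336,.056)))
print(pose()); go((.52,.0,.32,45,9,66),(.505,.131,.315,91.6,6,66))
E
```

```text
(array([ 0.6059, -0.3379,  0.056 ]), (278.82758620689657, 171.6206896551724, 58.0))
(array([ 0.60793197, -0.33809488,  0.29104276]), np.float64(0.0005915012463370372))
[[-0.0097,-0.0376,-0.0032,-0.0139,66],[-0.0064,-0.0383,-0.0032,-0.0139,66],[-0.0031,-0.0387,-0.0032,-0.0139,66],[0.0003,-0.0388,-0.0032,-0.0139,66],[0.0037,-0.0386,-0.0032,-0.0139,66]]
[[0.007,-0.0382,-0.0032,-0.0139,66],[0.0104,-0.0374,-0.0033,-0.0138,66],[0.0135,-0.0364,-0.0032,-0.0139,66],[0.0167,-0.035,-0.0033,-0.0138,66],[0.0137,-0.0172,0.0008,-0.0216,66]]
[[0.0159,-0.0152,0.0008,-0.0216,66],[0.0178,-0.0129,0.0009,-0.0216,66],[0.0194,-0.0104,0.0008,-0.0216,66],[0.0206,-0.0077,0.0009,-0.0215,66],[0.0214,-0.0049,0.0008,-0.0216,66]]
```

Call:
play_rows(
  motion=[
    [-0.0097, -0.0376, -0.0032, -0.0139, 66],
    [-0.0064, -0.0383, -0.0032, -0.0139, 66],
    [-0.003, -0.0387, -0.0032, -0.0139, 66],
    [0, -0.0388, -0.0032, -0.0139, 66],
    [0.0037, -0.0386, -0.0032, -0.0139, 66],
  ],
)

```text
time: 65.9
tool_pos: [0.5552, -0.1472, 0.2934]
tcp_rot: [3.065, 0.685, 0.003]
wrist_force: [-0.6, 0.4, -0.7]
width: 0.773
```

Call:
play_rows(
  motion=[
    [0.007, -0.038, -0.0032, -0.0139, 66],
    [0.0104, -0.0374, -0.0032, -0.0139, 66],
    [0.0135, -0.0364, -0.0032, -0.0139, 66],
    [0.0167, -0.035, -0.0032, -0.0139, 66],
    [0.0137, -0.017, 0.0008, -0.0216, 66],
  ],
)

```text
time: 66.53
tool_pos: [0.5137, 0.0251, 0.3058]
tcp_rot: [2.809, 1.405, 0.004]
wrist_force: [0.4, -0.5, -1.0]
width: 0.772
```

Call:
play_rows(
  motion=[
    [0.016, -0.015, 0.0008, -0.0216, 66],
    [0.018, -0.013, 0.0008, -0.0216, 66],
    [0.0195, -0.0105, 0.0008, -0.0216, 66],
    [0.0205, -0.0075, 0.0008, -0.0216, 66],
    [0.0215, -0.005, 0.0008, -0.0216, 66],
  ],
)

```text
time: 67.15
tool_pos: [0.5016, 0.1337, 0.3012]
tcp_rot: [2.182, 2.259, 0.003]
wrist_force: [0.5, -0.1, 0.0]
width: 0.772
```

Call:
play_rows(
  motion=[
    [0, 0, 0, 0, 66],
    [0, 0, 0, 0, 66],
  ],
)

```text
time: 67.4
tool_pos: [0.5017, 0.1326, 0.3006]
tcp_rot: [2.189, 2.252, 0.001]
wrist_force: [0.1, 0.8, 0.7]
width: 0.772
```

```bash
python3 cc.py
```

```text
(array([0.50169178, 0.13262977, 0.30059848]), np.float64(1.5993723467106582))Traceback (most recent call last):
  File "cc.py", line 11, in <module>
    print(pose()); im,K,T=shot('wrist','c_%d.png'%(read_state()['time']*10)); cage_cheeses(im,K,T,[(.504,.199),(.506,.129),(.508,.06)])
                                                                              ~~~~~~~~~~~~^^^^^^^^^^^^^^^^^^^^^^^^^^^^^^^^^^^^^^^^^^^^^
  File "cc.py", line 8, in cage_cheeses
    k=1+np.argmax(st[1:,4]); x,y,ww,hh,ar=st[k]
        ~~~~~~~~~^^^^^^^^^^
    return _wrapfunc(a, 'argmax', axis=axis, out=out, **kwds)
    return bound(*args, **kwds)
ValueError: attempt to get argmax of an empty sequence
```

```bash
python3 - <<'E'
from cc import *
im,K,T=shot('wrist','c2.png'); cage_cheeses(im,K,T,[(.506,.129),(.508,.06)])
E
```

```text
pred (284, 219) r 39.2 bbox [ 253  176   67   71 3838] ctr [0.5073 0.1342 0.228 ] centroid [0.5076 0.1343 0.228 ]
pred (284, 306) r 36.1 bbox [ 256  267   61   61 2791] ctr [0.5097 0.0672 0.228 ] centroid [0.5116 0.0682 0.228 ]
```

Call:
play_rows(
  motion=[
    [0, 0.002, 0.03, 0, 66],
    [0, 0.0025, 0.03, 0, 66],
    [0, 0, 0.022, 0, 66],
    [0, 0, 0.013, 0, 66],
    [0, 0, 0, 0, 66],
  ],
)

```text
time: 68.12
tool_pos: [0.5049, 0.1324, 0.204]
tcp_rot: [-2.188, -2.252, 0.004]
wrist_force: [-3.5, -0.5, -0.5]
width: 0.773
```

Call:
play_rows(
  motion=[
    [0, 0, 0, 0, 40],
    [0, 0, 0, 0, 40],
    [0, 0, 0, 0, 40],
    [0, 0, 0, 0, 40],
  ],
)

```text
time: 68.62
tool_pos: [0.5068, 0.133, 0.2057]
tcp_rot: [2.187, 2.253, 0.002]
wrist_force: [0.5, -1.9, 4.3]
width: 0.612
```

```bash
python3 - <<'E'
from h import *
s=read_state();print(pose(),s['width']*85.4,s['wrist_force']); p,y=pose()
go((p[0],p[1],.30,91.6,4,40),(.52,.0,.30,45,6,40),(.521,-.336,.20,0,10,40))
E
```

```text
(array([0.50682768, 0.1329618 , 0.20573809]), np.float64(1.6007870636789687)) 52.2307469720605 [ 0.54221082 -1.94063923  4.29077236]
[[0.0,0.0,-0.0236,0.0001,40],[0.0,0.0,-0.0236,0.0001,40],[0.0,0.0,-0.0235,0.0001,40],[0.0,0.0,-0.0236,0.0,40],[-0.0222,0.0016,0.0,0.0216,40]]
[[-0.0218,0.0046,0.0,0.0216,40],[-0.021,0.0075,0.0,0.0216,40],[-0.0198,0.0102,0.0,0.0216,40],[-0.0182,0.0128,0.0,0.0215,40],[-0.0163,0.0151,0.0,0.0216,40]]
[[-0.0237,0.0238,0.01,0.0125,40],[-0.0217,0.0256,0.01,0.0125,40],[-0.0197,0.0273,0.01,0.0125,40],[-0.0175,0.0287,0.01,0.0125,40],[-0.0152,0.03,0.01,0.0125,40]]
[[-0.0127,0.0311,0.01,0.0125,40],[-0.0103,0.032,0.01,0.0125,40],[-0.0077,0.0327,0.01,0.0125,40],[-0.0052,0.0332,0.01,0.0125,40],[-0.0025,0.0335,0.01,0.0125,40]]
```

Call:
play_rows(
  motion=[
    [0, 0, -0.0236, 0, 40],
    [0, 0, -0.0236, 0, 40],
    [0, 0, -0.0236, 0, 40],
    [0, 0, -0.0236, 0, 40],
    [-0.0222, 0.0016, 0, 0.0216, 40],
  ],
)

```text
time: 69.25
tool_pos: [0.5097, 0.1123, 0.3014]
tcp_rot: [2.336, 2.098, 0.007]
wrist_force: [0.5, -0.1, -0.7]
width: 0.612
```

Call:
play_rows(
  motion=[
    [-0.0218, 0.0046, 0, 0.0216, 40],
    [-0.021, 0.0075, 0, 0.0216, 40],
    [-0.0198, 0.0102, 0, 0.0216, 40],
    [-0.0182, 0.0128, 0, 0.0216, 40],
    [-0.0163, 0.015, 0, 0.0216, 40],
  ],
)

```text
time: 69.88
tool_pos: [0.5194, -0.0001, 0.2985]
tcp_rot: [-2.904, -1.197, 0.0]
wrist_force: [0.2, 0.1, -0.9]
width: 0.616
```

Call:
play_rows(
  motion=[
    [-0.0237, 0.0238, 0.01, 0.0125, 40],
    [-0.0217, 0.0256, 0.01, 0.0125, 40],
    [-0.0197, 0.0273, 0.01, 0.0125, 40],
    [-0.0175, 0.0287, 0.01, 0.0125, 40],
    [-0.0152, 0.03, 0.01, 0.0125, 40],
  ],
)

```text
time: 70.5
tool_pos: [0.52, -0.1685, 0.2482]
tcp_rot: [-3.081, -0.61, -0.0]
wrist_force: [-0.4, 0.1, -0.5]
width: 0.614
```

Call:
play_rows(
  motion=[
    [-0.0127, 0.031, 0.01, 0.0125, 40],
    [-0.0103, 0.032, 0.01, 0.0125, 40],
    [-0.0077, 0.0327, 0.01, 0.0125, 40],
    [-0.0052, 0.0332, 0.01, 0.0125, 40],
    [-0.0025, 0.0335, 0.01, 0.0125, 40],
  ],
)

```text
time: 71.12
tool_pos: [0.5208, -0.3364, 0.1981]
tcp_rot: [-3.141, 0.002, 0.0]
wrist_force: [0.1, -0.6, -1.2]
width: 0.616
```

Call:
play_rows(
  motion=[
    [0, 0, 0.04, 0, 40],
    [0, 0, 0.04, 0, 40],
    [0, 0, 0.03, 0, 40],
    [0, 0, 0, 0, 40],
    [0, 0, 0, 0, 40],
  ],
)

```text
time: 71.75
tool_pos: [0.5215, -0.336, 0.0901]
tcp_rot: [3.141, 0.002, 0.002]
wrist_force: [-0.3, -0.1, -1.0]
width: 0.617
```

```bash
python3 - <<'E'
from h import *
s=read_state();print(pose(),s['width']*85.4,s['wrist_force'])
E
```

```text
(array([ 0.52152984, -0.33598275,  0.09008633]), np.float64(0.0011832943370717528)) 52.68085842007031 [-0.31733732 -0.11692155 -0.99282278]
```

Call:
play_rows(
  motion=[
    [0, 0, 0.025, 0, 40],
    [0, 0, 0.018, 0, 40],
    [0, 0, 0.008, 0, 40],
    [0, 0, 0.001, 0, 40],
    [0, 0, 0, 0, 40],
  ],
)

```text
time: 72.38
tool_pos: [0.5215, -0.3356, 0.0396]
tcp_rot: [-3.141, -0.002, -0.001]
wrist_force: [-3.4, 3.9, 8.3]
width: 0.614
```

Call:
play_rows(
  motion=[
    [0, 0, 0.001, 0, 40],
    [0, 0, 0, 0, 40],
  ],
)

```text
time: 72.62
tool_pos: [0.5216, -0.3356, 0.0395]
tcp_rot: [-3.141, -0.002, -0.001]
wrist_force: [-4.9, 5.4, 13.9]
width: 0.617
```

Call:
play_rows(
  motion=[
    [0, 0, -0.0015, 0, 40],
    [0, 0, 0, 0, 40],
    [0, 0, 0, 0, 60],
    [0, 0, 0, 0, 74],
    [0, 0, 0, 0, 78],
  ],
)

```text
time: 73.25
tool_pos: [0.5207, -0.3357, 0.0374]
tcp_rot: [-3.141, -0.002, 0.001]
wrist_force: [-0.3, -0.6, -0.3]
width: 0.915
```

Call:
play_rows(
  motion=[
    [0, 0, -0.02, 0, 78],
    [0, 0, -0.04, 0, 78],
    [0, 0, -0.06, 0, 78],
    [0, 0, -0.06, 0, 78],
    [0, 0, -0.06, 0, 70],
  ],
)

```text
time: 73.88
tool_pos: [0.5207, -0.3356, 0.2815]
tcp_rot: [3.14, 0.002, 0.002]
wrist_force: [0.3, -0.7, 0.9]
width: 0.818
```

```bash
python3 - <<'E'
from h import *
im,K,T=shot('wrist','p2.png')
print(pose()); go((.52,-.05,.31,45,9,66),(.508,.064,.305,91.6,5,66))
E
```

```text
(array([ 0.52422649, -0.33810218,  0.29232586]), np.float64(0.0012162787740178562))
[[-0.0004,-0.032,-0.002,-0.0139,66],[0.0024,-0.0319,-0.002,-0.0139,66],[0.0051,-0.0316,-0.002,-0.0139,66],[0.0079,-0.031,-0.0019,-0.0139,66],[0.0105,-0.0302,-0.002,-0.0138,66]]
[[0.0131,-0.0292,-0.0019,-0.0139,66],[0.0156,-0.028,-0.002,-0.0138,66],[0.018,-0.0265,-0.0019,-0.0139,66],[0.0203,-0.0248,-0.002,-0.0138,66],[0.0144,-0.0178,0.001,-0.0259,66]]
[[0.0171,-0.0153,0.001,-0.0259,66],[0.0194,-0.0123,0.001,-0.0259,66],[0.0211,-0.0089,0.001,-0.0259,66],[0.0223,-0.0054,0.001,-0.0259,66]]
```

Call:
play_rows(
  motion=[
    [-0.0004, -0.032, -0.002, -0.0139, 66],
    [0.0024, -0.032, -0.002, -0.0139, 66],
    [0.005, -0.0316, -0.002, -0.0139, 66],
    [0.008, -0.031, -0.002, -0.0139, 66],
    [0.0105, -0.03, -0.002, -0.0139, 66],
  ],
)

```text
time: 74.55
tool_pos: [0.5185, -0.1748, 0.2891]
tcp_rot: [3.065, 0.686, 0.002]
wrist_force: [0.3, -0.3, -0.2]
width: 0.774
```

Call:
play_rows(
  motion=[
    [0.013, -0.029, -0.002, -0.0139, 66],
    [0.0156, -0.028, -0.002, -0.0139, 66],
    [0.018, -0.0265, -0.002, -0.0139, 66],
    [0.02, -0.025, -0.002, -0.0139, 66],
    [0.0144, -0.018, 0.001, -0.0259, 66],
  ],
)

```text
time: 75.18
tool_pos: [0.5137, -0.0238, 0.2964]
tcp_rot: [2.789, 1.444, 0.003]
wrist_force: [0.1, -0.1, 0.2]
width: 0.777
```

Call:
play_rows(
  motion=[
    [0.017, -0.0153, 0.001, -0.0259, 66],
    [0.0194, -0.0123, 0.001, -0.0259, 66],
    [0.021, -0.009, 0.001, -0.0259, 66],
    [0.0223, -0.0054, 0.001, -0.0259, 66],
    [0, 0, 0, 0, 66],
  ],
)

```text
time: 75.8
tool_pos: [0.5035, 0.0671, 0.2918]
tcp_rot: [2.186, 2.255, 0.002]
wrist_force: [1.0, -0.9, -0.6]
width: 0.772
```

Call:
play_rows(
  motion=[
    [0, 0, 0, 0, 66],
    [0, 0, 0, 0, 66],
  ],
)

```text
time: 76.05
tool_pos: [0.5038, 0.0653, 0.2911]
tcp_rot: [2.19, 2.252, 0.0]
wrist_force: [0.6, -0.0, 0.4]
width: 0.772
```

```bash
python3 - <<'E'
from cc import *
print(pose()); im,K,T=shot('wrist','c3.png'); cage_cheeses(im,K,T,[(.508,.06)])
E
```

```text
(array([0.503847  , 0.06533174, 0.2911279 ]), np.float64(1.5988473514388444))
pred (284, 226) r 40.7 bbox [ 247  185   75   73 4384] ctr [0.508  0.0631 0.228 ] centroid [0.508  0.0633 0.228 ]
```

Call:
play_rows(
  motion=[
    [-0.002, 0.002, 0.03, 0, 66],
    [0, 0.002, 0.025, 0, 66],
    [0, 0, 0.018, 0, 66],
    [0, 0, 0.011, 0, 66],
    [0, 0, 0, 0, 66],
  ],
)

```text
time: 76.72
tool_pos: [0.5073, 0.064, 0.2061]
tcp_rot: [-2.188, -2.253, 0.002]
wrist_force: [-0.1, 0.3, 1.1]
width: 0.773
```

Call:
play_rows(
  motion=[
    [0, 0, 0, 0, 40],
    [0, 0, 0, 0, 40],
    [0, 0, 0, 0, 40],
    [0, 0, 0, 0, 40],
  ],
)

```text
time: 77.22
tool_pos: [0.5084, 0.0642, 0.2075]
tcp_rot: [2.187, 2.254, 0.002]
wrist_force: [0.8, -0.7, 2.0]
width: 0.617
```

```bash
python3 - <<'E'
from h import *
s=read_state();print(pose(),s['width']*85.4,s['wrist_force']); p,y=pose()
go((p[0],p[1],.30,91.6,4,40),(.52,-.06,.30,45,6,40),(.437,-.338,.20,0,10,40))
E
```

```text
(array([0.5083974 , 0.06417371, 0.20753269]), np.float64(1.6008987103640935)) 52.710102837338674 [ 0.76932396 -0.65687886  2.01388124]
[[0.0,0.0,-0.0231,0.0001,40],[0.0,0.0,-0.0231,0.0001,40],[0.0,0.0,-0.0231,0.0001,40],[0.0,0.0,-0.0232,0.0,40],[-0.0207,0.0013,0.0,0.0216,40]]
[[-0.0204,0.0042,0.0,0.0216,40],[-0.0196,0.0069,0.0,0.0216,40],[-0.0185,0.0094,0.0,0.0216,40],[-0.0171,0.0119,0.0,0.0215,40],[-0.0153,0.0141,0.0,0.0216,40]]
[[-0.0255,0.0138,0.01,0.0125,40],[-0.0244,0.0157,0.01,0.0125,40],[-0.0231,0.0176,0.01,0.0125,40],[-0.0216,0.0194,0.01,0.0125,40],[-0.02,0.021,0.01,0.0125,40]]
[[-0.0183,0.0225,0.01,0.0125,40],[-0.0165,0.0239,0.01,0.0125,40],[-0.0146,0.0251,0.01,0.0125,40],[-0.0125,0.0261,0.01,0.0125,40],[-0.0104,0.0271,0.01,0.0125,40]]
```

Call:
play_rows(
  motion=[
    [0, 0, -0.0231, 0, 40],
    [0, 0, -0.0231, 0, 40],
    [0, 0, -0.0231, 0, 40],
    [0, 0, -0.0231, 0, 40],
    [-0.0207, 0.0013, 0, 0.0216, 40],
  ],
)

```text
time: 77.85
tool_pos: [0.5109, 0.0443, 0.3015]
tcp_rot: [2.336, 2.098, 0.006]
wrist_force: [0.3, -0.4, -1.7]
width: 0.616
```

Call:
play_rows(
  motion=[
    [-0.0204, 0.0042, 0, 0.0216, 40],
    [-0.0196, 0.007, 0, 0.0216, 40],
    [-0.0185, 0.0094, 0, 0.0216, 40],
    [-0.017, 0.012, 0, 0.0216, 40],
    [-0.0153, 0.014, 0, 0.0216, 40],
  ],
)

```text
time: 78.47
tool_pos: [0.5196, -0.0605, 0.2986]
tcp_rot: [-2.904, -1.197, 0.001]
wrist_force: [-0.4, -0.3, -1.2]
width: 0.617
```

Call:
play_rows(
  motion=[
    [-0.0255, 0.0138, 0.01, 0.0125, 40],
    [-0.0244, 0.0157, 0.01, 0.0125, 40],
    [-0.023, 0.0176, 0.01, 0.0125, 40],
    [-0.0216, 0.0194, 0.01, 0.0125, 40],
    [-0.02, 0.021, 0.01, 0.0125, 40],
  ],
)

```text
time: 79.1
tool_pos: [0.4779, -0.1996, 0.2484]
tcp_rot: [-3.081, -0.611, 0.001]
wrist_force: [-0.2, 0.6, -1.6]
width: 0.613
```

Call:
play_rows(
  motion=[
    [-0.0183, 0.0225, 0.01, 0.0125, 40],
    [-0.0165, 0.024, 0.01, 0.0125, 40],
    [-0.0146, 0.025, 0.01, 0.0125, 40],
    [-0.0125, 0.026, 0.01, 0.0125, 40],
    [-0.0104, 0.027, 0.01, 0.0125, 40],
  ],
)

```text
time: 79.72
tool_pos: [0.4367, -0.3385, 0.1984]
tcp_rot: [-3.141, 0.002, 0.001]
wrist_force: [0.0, 0.5, -1.2]
width: 0.611
```

Call:
play_rows(
  motion=[
    [0, 0, 0.04, 0, 40],
    [0, 0, 0.04, 0, 40],
    [0, 0, 0.03, 0, 40],
    [0, 0, 0, 0, 40],
    [0, 0, 0, 0, 40],
  ],
)

```text
time: 80.35
tool_pos: [0.4378, -0.3382, 0.0901]
tcp_rot: [3.141, 0.002, 0.002]
wrist_force: [0.4, 0.8, -0.3]
width: 0.615
```

```bash
python3 - <<'E'
from h import *
s=read_state();print(pose(),s['width']*85.4,s['wrist_force'])
E
```

```text
(array([ 0.43780335, -0.33823583,  0.09014031]), np.float64(0.001183141861141776)) 52.526770575711986 [ 0.44970137  0.78184181 -0.33940015]
```

Call:
play_rows(
  motion=[
    [0, 0, 0.025, 0, 40],
    [0, 0, 0.018, 0, 40],
    [0, 0, 0.007, 0, 40],
    [0, 0, 0.001, 0, 40],
    [0, 0, 0, 0, 40],
  ],
)

```text
time: 80.97
tool_pos: [0.4376, -0.3382, 0.0388]
tcp_rot: [3.141, 0.002, 0.001]
wrist_force: [0.2, -0.5, -0.9]
width: 0.619
```

Call:
play_rows(
  motion=[
    [0, 0, 0.001, 0, 40],
    [0, 0, 0, 0, 40],
  ],
)

```text
time: 81.22
tool_pos: [0.4378, -0.3382, 0.0386]
tcp_rot: [3.141, 0.002, 0.002]
wrist_force: [-1.6, 2.8, 5.4]
width: 0.615
```

Contact at 0.0386. Release, rise and view all.

Call:
play_rows(
  motion=[
    [0, 0, 0, 0, 60],
    [0, 0, 0, 0, 74],
    [0, 0, 0, 0, 78],
    [0, 0, 0, 0, 78],
  ],
)

```text
time: 81.72
tool_pos: [0.4371, -0.3378, 0.037]
tcp_rot: [-3.141, -0.002, 0.0]
wrist_force: [-0.2, -0.1, -0.3]
width: 0.913
```

Call:
play_rows(
  motion=[
    [0, 0, -0.02, 0, 78],
    [0, 0, -0.04, 0, 78],
    [0, 0, -0.06, 0, 78],
    [0, 0, -0.06, 0, 78],
    [0, 0, -0.06, 0, 78],
  ],
)

```text
time: 82.35
tool_pos: [0.4369, -0.3376, 0.279]
tcp_rot: [3.142, 0.002, 0.0]
wrist_force: [0.9, -0.6, 0.2]
width: 0.915
```

Call:
play_rows(
  motion=[
    [-0.01, -0.03, -0.05, 0, 78],
    [-0.01, -0.05, -0.05, 0, 78],
    [-0.01, -0.06, -0.05, 0, 78],
    [0, -0.05, 0, 0, 78],
    [0, 0, 0, 0, 78],
  ],
)

```text
time: 82.98
tool_pos: [0.4103, -0.164, 0.4119]
tcp_rot: [3.141, 0.008, 0.004]
wrist_force: [-0.5, -0.9, 0.7]
width: 0.916
```

```bash
python3 - <<'E'
from h import *
print(pose()); im,K,T=shot('wrist'); np.savez('end',im=im,K=K,T=T); cv2.imwrite('pics/end.png',cv2.resize(im,(784,588),interpolation=cv2.INTER_CUBIC)[:,:,::-1])
print(redblobs(im))
E
```

```text
(array([ 0.41031057, -0.1640281 ,  0.41194167]), np.float64(0.005311904441323116))
[([38.8, 235.6], [28, 216, 23, 40, 573])]
```

View pics/end.png

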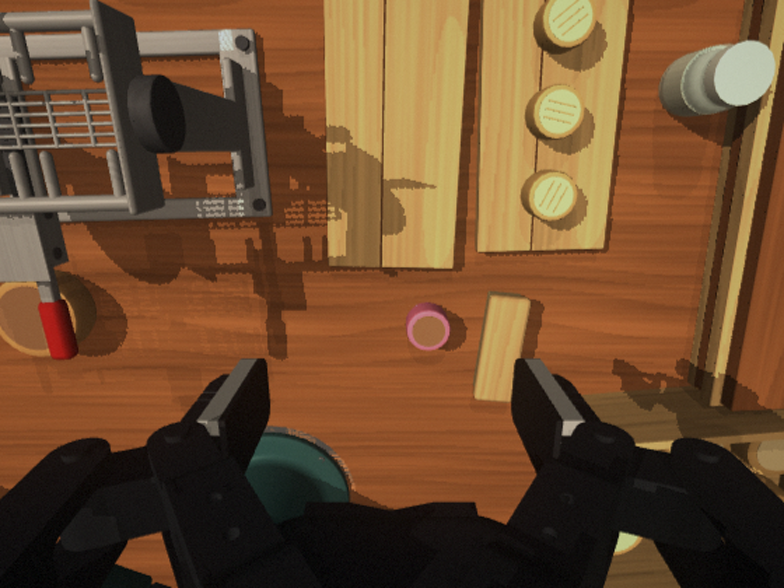

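```bash
python3 - <<'E'
from h import *
a=np.load('end.npz'); y=np.radians(1.6);X=np.array([np.cos(y),np.sin(y),0]);C=np.array([.5015,.1297,.21])
print('lower grip pred',proj(a['K'],a['T'],C-.172*X-[0,0,.03]).round(1))
t0=cv2.imread('pics/top0.png')[:,:,::-1].astype(int); t,_,_=shot('top')
for n,(u,v) in dict(bowl=(125,156),hyg=(225,131),turq=(261,153),trier=(310,142),pink1=(346,133),pink2=(321,299),brush=(352,308),tomme=(160,291),jar=(416,206)).items():
    print(n,np.abs(t[v-15:v+15,u-15:u+15]-t0[v-15:v+15,u-15:u+15]).mean().round(1))
print(finish_job())
E
```

```text
lower grip pred [ 39.7 235.8]
bowl 5.8
hyg 4.4
turq 5.5
trier 5.6
pink1 5.7
pink2 10.0
brush 26.5
tomme 6.8
jar 6.5
the job is handed in; nothing more can be done
None
```

The job is handed in. I loaded three cheeses, turned them and set them on the empty plank, and the run took about 83 s of the 210 s.

- **Loading:** the three cheeses went flat into the pockets. Clamp A was pressed down onto its stop, holding at 26 N without moving.
- **Turning:** I cranked a turn and a half to the end stop, which also held at 26 N. The camera then matched both closed clamp grips to within about 1 px of where a level, upside-down cage puts them.
- **Unloading:** clamp B (now on top) read about 1.17 rad, which is fully open. The last picture shows all three cheeses flat on the formerly empty plank, pale ribbed side up. The lower clamp's grip is within 1 px of its closed position.

**Disagreements and gaps:**
- **Bench check:** I compared overhead pictures from before and after. All the other items barely changed, except the brush patch, which changed strongly (26.5, against 4 to 10 for the rest). I did not touch the brush and it lies undamaged in the last wrist picture. The cause is probably the arm or its shadow, but I did not measure its position again.
- **Cheese position:** the cheeses sat about 5 mm off pocket centre after turning. The gripper brushed something in the cage with 3 to 5 N on two of the pickups.
- **Second cheese:** it touched the plank about 3 mm higher than I expected, but it lies flat.
- **Top of clamp B:** it was checked right after opening, not again at the end.

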